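# Refit the rubber sleeve on the knock-box bar

## Task

Put the coffee knock box back together: lift the bare steel bar out of its slots by the black handle, push it through the washed yellow rubber sleeve in the sloping white draining rack until the bar's shoulder holds the sleeve firmly against the rack's blue stop, and lift the sleeve out on the bar. Lay the bar back fully down in both slots of the knock box with the sleeve on it, handle on the same side as before. Push it home with a firm hand (about 10 N) but never hard, ease it out of the rack gently, keep the fingers off the clean sleeve, do not drop it, and leave the other things on the counter where they are.

Things in the scene. Friction and masses are not known exactly. Their poses are not given: they have to be found in the camera images.
- knockbox: Fixed dark steel open tub, 130 (x) x 112 (y) x 110 mm high, walls 6 mm; origin under its centre on the counter, z up. Its +y and -y walls (wall centres 53 mm from the middle, 100 mm clear between them) each have a slot at x = 0, open at the rim: 25 mm wide there, narrowing to 13 mm, bottom 85 mm up. The bar lies along y: handle outside the +y wall, tip past the -y wall.
- slot_near (a point): Where the bar's axis lies in the +y (handle side) slot when fully down: 90 mm above the counter. The seated bar's shoulder face lies at y = +40 mm in the tub's frame, with about 5 mm of end play either way.
- slot_far (a point): Where the bar's axis lies in the -y (tip side) slot when fully down: 90 mm above the counter.
- bar: Loose steel knock bar, about 85 g: round rod 10 mm thick, round nose. x axis along the rod to the tip; origin on the rod's axis at the tip-side face of the shoulder, a disc 20 mm across (x = -6 to 0). Bare rod from -6 to -21 mm (lies in the handle-side slot), black handle from -21 to -66 mm. At the start it lies level and bare in both slots of the knock box, its z about up.
- bar_handle (a point): Middle of the black plastic handle, on the rod's axis, 43.5 mm behind the shoulder face. The handle is 45 mm long, 16 mm wide (the bar's y) and 22 mm high (its z).
- bar_tip (a point): Tip of the rod, on its axis, 106 mm from the shoulder face.
- sleeve: Loose yellow rubber sleeve, about 90 g (varies): a tube 40 mm outside, 80 mm long, with a straight 13 mm bore right through. z is the bore's axis; origin at the centre of the low end face, z pointing up the slope at 30 degrees above level to the open upper end. It lies in the rack. It stays put on a level bar by friction, but may slide off one that points steeply down.
- sleeve_mouth (a point): Centre of the bore's mouth at the sleeve's upper end face (80 mm along its z), where the bar goes in. The blue stop below the sleeve is two posts 16 mm apart, 8 mm higher than the bore's axis; the bar's nose passes between them and can rise out. Draw the bar back some 5 mm as the nose rises, or the sleeve wedges on the stop.
- rack: Fixed white draining rack, foot 90 (x) x 120 mm (y); origin under its middle, z up. A V trough, 78 mm long, rises at 30 degrees towards +y and carries the sleeve. At the start the low end of the bore's axis is at y = -35, z = 55 mm. Below it is a blue stop, set anywhere from 2 to 20 mm below the sleeve's low end (not measured): a push slides the sleeve down to it, then it stands firm.
- milk_jug: Loose steel milk jug with a handle, 76 mm across, 95 mm high, origin under its centre; leave alone.
- tamper: Loose wooden tamper, 58 mm across, 80 mm high, standing; origin under its centre; leave alone.
- demitasse: Loose white cup, 62 mm across, 55 mm high, origin under its centre; leave alone.
- paper_cups: Loose stack of upturned teal cups, 77 mm across, 105 mm high, origin under its centre; leave alone.
- portafilter: Loose steel portafilter with a black handle, bowl 70 mm across, 34 mm high, handle 160 mm to its -x; origin under the bowl; leave alone.
There are look-alikes about, which are no part of the job. There is more than one size of the sleeve; the job needs the smallest.

How it is judged (in metres and radians):
On the way, in this order (a step that is already met when the one before it is completed fails the run):
1. the bar runs right through the sleeve in the rack, the shoulder pressed firmly (over 6 N) against the sleeve and the sleeve against the stop (z of bar in the frame of sleeve between 0.07 and 0.09 m and angle between the x axis of bar and the z axis of sleeve, either way round below 0.15 rad and z of bar_tip in the frame of sleeve below -0.005 m and distance between bar_tip and sleeve below 0.045 m and z of bar in the frame of sleeve below 0.083 m and contact force between bar and sleeve above 6 N and contact force between sleeve and rack above 6 N and distance of sleeve from where it was at the start of the episode below 0.035 m).
2. the sleeve hangs on the bar, lifted well clear of the rack and not touched by the fingers (z of bar in the frame of sleeve between 0.07 and 0.096 m and angle between the x axis of bar and the z axis of sleeve, either way round below 0.15 rad and z of bar_tip in the frame of sleeve below -0.005 m and distance between bar_tip and sleeve below 0.045 m and height (world z) of sleeve above 0.12 m and contact force between sleeve and rack below 0.1 N and contact force between the fingers and sleeve below 0.1 N), for 0.2 s.
At the end, for the whole second after the job is handed in: The bar rests released in both slots of the knock box, handle on the +y side: tip and handle middle within 8 mm of the tub's middle line and at 90 +- 5 mm height, the tip 58 to 74 mm from the tub's middle on the -y side; the sleeve is on the bar, its end within 16 mm of the shoulder; all at rest (z of bar in the frame of sleeve between 0.07 and 0.096 m and angle between the x axis of bar and the z axis of sleeve, either way round below 0.15 rad and z of bar_tip in the frame of sleeve below -0.005 m and distance between bar_tip and sleeve below 0.045 m and x of bar_tip in the frame of knockbox between -0.008 and 0.008 m and x of bar_handle in the frame of knockbox between -0.008 and 0.008 m and z of bar_tip in the frame of knockbox between 0.085 and 0.095 m and z of bar_handle in the frame of knockbox between 0.085 and 0.095 m and y of bar_tip in the frame of knockbox between -0.074 and -0.058 m and linear speed of each of bar, sleeve below 0.02 m/s and contact force between the fingers and bar below 0.1 N); the robot touches nothing.
It fails at once if the sleeve is pressed against the rack with more than 25 N (contact force between sleeve and rack above 25 N).
It fails at once if the fingers press on the sleeve (contact force between the fingers and sleeve above 3 N).
It fails at once if the sleeve falls (below where it can lie in rack or knock box) (height (world z) of sleeve below 0.035 m).
It fails at once if a bystander is moved by more than 20 mm (cups and portafilter 30 mm) (distance of any of milk_jug, tamper, demitasse from where it was at the start of the episode above 0.02 m or distance of any of paper_cups, portafilter from where it was at the start of the episode above 0.03 m).
It also fails if it takes over 72 s, if anything falls off the work surface, if the arm or the gripper's body presses on something with over 40 N, if the wrist force passes 120 N, or if a joint passes its speed limit or range.

## Robot

A 6-joint arm with a two-finger parallel gripper is mounted at the origin on the work surface. World frame = base frame: x ahead of the robot, y to its left, z up, the work surface at z = 0. Lengths are in m, angles in degrees, forces in N, time in s.
With the tool pointing down it reaches from about 0.35 to 0.875 m from the base axis. Payload 4.2 kg.
Tool frame: the origin (TCP) lies midway between the tips of the shut fingers; the grasp point (between the pads) lies 19 mm behind it; z points along the fingers, y is the line along which they close (so a half turn about z gives the same grasp; the last joint's range is limited). The gripper opens to 87 mm and grips with 3 to 60 N. Pads are 19 mm wide; open, the fingers measure 117 mm over their backs; the gripper's body (75 mm by 190 mm) begins 51 mm behind the grasp point.
Start: joints at [80.306, 22.042, 0.453, 0, -68.411, -14.817], TCP at [0.259, 0.569, 0.223] pointing down, gripper open.
Joint ranges: [-179.83, 179.83], [-69.29, 118.12], [-61.27, 80.66], [-181.25, 117.63], [-171.15, -9.14], [-177.46, 177.46]. Speed limits (degrees/s): [159.86, 159.86, 180, 180, 180, 180].

## Interface

Orientations are given as a 3x3 rotation matrix whose columns are the frame's x, y, z axes.
In Python, from station import sense, capture, camera_params, finish_job gives the robot as it stands.
- The arm moves only by the tool drive_tool, never from a script. Its argument "rows" is a list of rows, each an object of numbers: "tx", "ty", "tz": the shift along the tool's x, y, z in cm; "ax", "ay", "az": the turn, a rotation vector about the tool's x, y, z in rad; "claw": the finger opening in cm, from 0 to 8.7. In form: [{"tx": .., "ty": .., "tz": .., "ax": .., "ay": .., "az": .., "claw": ..}, ...]. A call has 1 to 10 rows; each row shifts and turns the commanded pose from where the row before left it, along the tool's axes as they then stand; what a row does not reach is not made up. A row lasts 1/12 s, in which the tool goes at most 41.7 mm and 7.16 degrees, less where a joint would pass 70% of its speed; a pose out of reach is approached as far as the arm can. A call with a gripper value outside its range is refused whole. The fingers move at their own pace and stop on an object; the grip force is fixed at half the most. Time passes only in rows, so rows that do not move let the fingers close. It gives the time, the measured TCP pose, the force, the opening and the grip force at its end, in the units of the state.
- sense(): the state, without advancing time (a new reading comes with each control period).
- capture(name): name is "scene" or "top"; returns (picture, depth): 400x640x3 uint8, red, green, blue; 400x640 float32, m along the optical axis (not along the pixel's ray), 0 where there is no reading.
- camera_params(name): a dict with "intrinsics" (3x3 intrinsics, pixels), "k1" (the pictures are not rectified: a ray, as slopes to the right and down, at radius r is drawn at 1 + k1 r^2 times it, then the intrinsics apply), "R" (3x3) and "t" (3): a world point X has camera coordinates R X + t. Camera axes: x right, y down, z forward; pixel columns grow to the right and rows downward; lengths in m; the calibration is good to about 2 mm. A picture is of the moment at which its call begins. camera_params takes no time and is no camera call.
- finish_job(): hands the job in; it is judged then, once.
The state is a dict: "time_s": time; "joints": joint angles; "joint_velocities": joint speeds; "effort": joint torques, N m; "tcp_pos": TCP position; "ee_rot": TCP orientation; "wrist_force": force on the tool from outside, world axes, zero at the start; "moment": the same for the moment, N m; "gripper_width": opening from 0.0 (shut) to 1.0 (fully open); "gripper_force": force on a finger pad.
Only numpy, scipy, OpenCV 4.12 (cv2) and the standard library are available. Lean on these libraries where they do the work, as an engineer would, in place of code of your own. Each camera call takes 0.05 s, during which the arm holds its last target. There are 200 camera calls.

## Working session

There is one attempt and no reset: what is moved stays moved. The work goes in short steps, Python scripts to look and compute and a tool call to move; the robot and the scene stay as the last step left them, time stands still between calls to the robot, and variables do not carry over. Pictures are saved under pics/ and viewed, at most 10 in all, crops included, and the job is handed in when it is done.

Besides the shell and the picture viewer there is one more tool, called by a JSON object that holds its "fn" and its "kwargs". drive_tool: Moves the arm, as the interface text tells. Its arguments: {"type":"object","properties":{"rows":{"type":"array"}},"required":["rows"]}

```bash
mkdir -p pics; cat > h.py <<'E'
import numpy as np, cv2
from station import *
def grab(n):
    p,d=capture(n); return p,d,camera_params(n)
def rays(c,uv):
    K=np.array(c["intrinsics"]);uv=np.atleast_2d(uv).astype(float)
    xy=(uv-[K[0,2],K[1,2]])/[K[0,0],K[1,1]]
    s=xy.copy()
    for _ in range(20):
        s=xy/(1+c["k1"]*(s**2).sum(1,keepdims=True))
    return np.c_[s,np.ones(len(s))]
def world(c,uv,z):   # z optical depth
    R=np.array(c["R"]);t=np.array(c["t"])
    return (rays(c,uv)*np.reshape(z,(-1,1))-t)@R
def plane(c,uv,h):
    R=np.array(c["R"]);t=np.array(c["t"])
    C=-R.T@t; d=rays(c,uv)@R
    return C+d*((h-C[2])/d[:,2])[:,None]
def proj(c,X):
    K=np.array(c["intrinsics"]);X=np.atleast_2d(X)@np.array(c["R"]).T+np.array(c["t"])
    s=X[:,:2]/X[:,2:]; s=s*(1+c["k1"]*(s**2).sum(1,keepdims=True))
    return s*[K[0,0],K[1,1]]+[K[0,2],K[1,2]]
E
python3 - <<'E'
from h import *
for n in("scene","top"):
    p,d,c=grab(n); np.savez(n+"0.npz",p=p,d=d)
    cv2.imwrite(f"pics/{n}0.png",cv2.resize(p[:,:,::-1],(800,500)))
    print(n,c["intrinsics"],c["k1"],-np.array(c["R"]).T@c["t"],np.array(c["R"])[2])
s=sense();print(s)
E
```

```text
scene [[395.42235848   0.         327.74914982]
 [  0.         395.42235848 197.66469884]
 [  0.           0.           1.        ]] -0.05447841108660404 [1.15373625 0.04609667 0.86094883] [-0.58018815 -0.04768968 -0.81308511]
top [[489.46989287   0.         319.71124481]
 [  0.         489.46989287 198.79862058]
 [  0.           0.           1.        ]] -0.030459442942085153 [ 0.45406904 -0.00525046  1.32774294] [ 0.12471325  0.01959938 -0.99199923]
{'time_s': 0.1, 'joints': array([ 8.03063698e+01,  2.20887028e+01,  3.86466372e-01, -2.34631602e-02,
       -6.84116547e+01, -1.48177772e+01]), 'joint_velocities': array([ 0.01112722,  0.05516674,  0.1309543 ,  0.08329853,  0.03526894,
       -0.13119428]), 'effort': array([ 3.69696670e-05, -3.91691279e+01,  1.87936825e+01,  4.23201397e+00,
        1.34361113e-02, -7.22034997e-05]), 'tcp_pos': array([0.25905333, 0.56818767, 0.22154127]), 'ee_rot': array([[ 9.09816061e-01, -4.15011122e-01, -7.10042183e-04],
       [-4.15011706e-01, -9.09814097e-01, -1.89524808e-03],
       [ 1.40542647e-04,  2.01900296e-03, -9.99997952e-01]]), 'wrist_force': array([ 0.55670202, -0.44984668,  0.09974581]), 'moment': array([-0.03397103,  0.01484092, -0.0213726 ]), 'gripper_force': 0.0, 'gripper_width': 1.0002814021589597}
```

View pics/scene0.png

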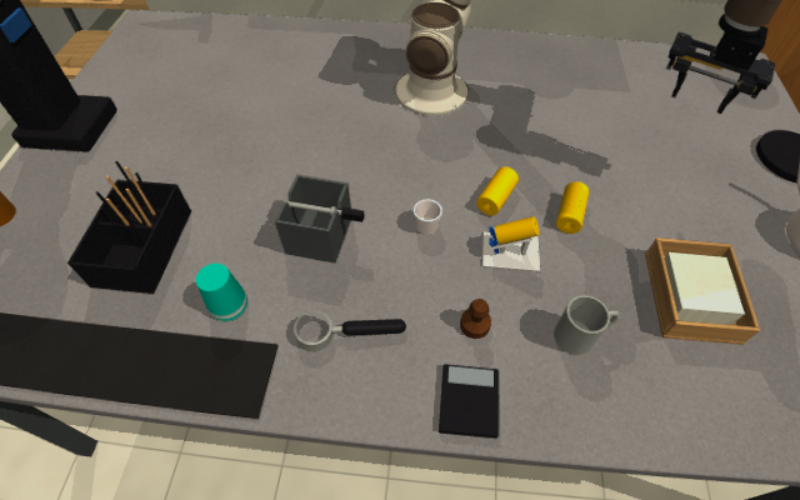

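View pics/top0.png

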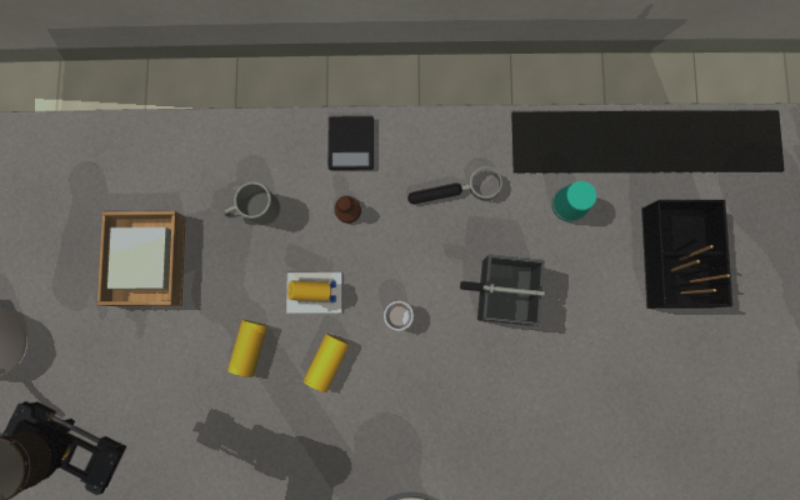

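The scene picture shows the knock box at (315,215) with its handle at (350,213), towards +y. The yellow sleeve in the white rack is at (515,232), with its mouth to the right (+y) and the blue stop at the left. The top picture shows the same things: bar handle (470,286), tip (545,292), rack sleeve (310,291), blue stop (333,291).

```bash
python3 - <<'E'
from h import *
from scipy.optimize import least_squares
pts={}
for n in("scene","top"):
    f=np.load(n+"0.npz");p,d=f["p"],f["d"];c=camera_params(n)
    hsv=cv2.cvtColor(p,cv2.COLOR_RGB2HSV)
    vv,uu=np.mgrid[0:400,0:640]
    W=world(c,np.c_[uu.ravel(),vv.ravel()],d.ravel()).reshape(400,640,3)
    pts[n]=(p,d,c,hsv,W)
    roi=(W[...,0]>.3)&(W[...,0]<.75)&(d>0)
    tab=(abs(W[...,2])<.02)&roi; print(n,"table z",np.median(W[tab][:,2]))
    y=(hsv[...,0]>18)&(hsv[...,0]<32)&(hsv[...,1]>150)&(hsv[...,2]>60)&roi
    k,l,st,ce=cv2.connectedComponentsWithStats(y.astype(np.uint8))
    for i in range(1,k):
        if st[i,4]<100: continue
        Q=W[l==i]; print(n,"yellow",st[i],Q.mean(0).round(4),Q[:,2].max().round(3))
    b=(hsv[...,0]>100)&(hsv[...,0]<125)&(hsv[...,1]>120)&roi&(abs(W[...,1]-.1)<.1)
    print(n,"blue",b.sum(),W[b].mean(0), W[b].min(0),W[b].max(0), np.argwhere(b).mean(0))
    w=(hsv[...,1]<40)&(hsv[...,2]>170)&roi&(abs(W[...,1]-.13)<.09)&(abs(W[...,0]-.5)<.1)
    cs,_=cv2.findContours(w.astype(np.uint8),cv2.RETR_EXTERNAL,cv2.CHAIN_APPROX_NONE)
    C=max(cs,key=cv2.contourArea); print(n,"white rect px",cv2.minAreaRect(C), plane(c,cv2.boxPoints(cv2.minAreaRect(C)),0.008).round(4).tolist())
    # bar region: high points
    m=(W[...,2]>.07)&(W[...,2]<.125)&roi&(W[...,1]<0.0)&(W[...,1]>-.3)&(abs(W[...,0]-.5)<.12)
    Q=W[m]; print(n,"tub high",m.sum(),Q.min(0).round(4),Q.max(0).round(4))
np.savez("w.npz",**{n+"W":pts[n][4] for n in pts})
# crops, enlarged
a=pts["scene"][0][130:215,205:305]; b=pts["top"][0][195:270,360:445]
A=cv2.resize(a,(600,510),interpolation=cv2.INTER_CUBIC)
B=cv2.resize(pts["top"][0][195:275,360:450],(0,0),fx=6,fy=6,interpolation=cv2.INTER_CUBIC)
C=cv2.resize(pts["scene"][0][165:225,375:445],(0,0),fx=5,fy=5,interpolation=cv2.INTER_CUBIC)
D=cv2.resize(pts["top"][0][210:260,220:285],(0,0),fx=5,fy=5,interpolation=cv2.INTER_CUBIC)
def fit(i,w=400,h=300): return cv2.resize(i,(w,h))
G=np.vstack([np.hstack([fit(A),fit(B)]),np.hstack([fit(C),fit(D)])])
cv2.imwrite("pics/crops.png",G[:,:,::-1])
E
```

```text
scene table z 0.00021136219247950525
scene yellow [381 133  34  40 754] [0.3948 0.1768 0.0434] 0.059
scene yellow [445 145  26  42 782] [0.4254 0.3415 0.0426] 0.06
scene yellow [396 173  35  22 534] [0.537  0.2073 0.0871] 0.113
scene blue 65 [0.53103655 0.16769948 0.04273474] [0.50694578 0.15660801 0.02242997] [0.55179633 0.17984907 0.05742614] [191.27692308 394.49230769]
scene white rect px ((399.4207458496094, 206.45175170898438), (26.325420379638672, 13.61945915222168), 4.763641834259033) [[0.5749, 0.1502, 0.008], [0.5311, 0.1526, 0.008], [0.5307, 0.2223, 0.008], [0.5744, 0.2182, 0.008]]
scene tub high 1763 [ 0.4556 -0.2692  0.0701] [ 0.5976 -0.1001  0.1141]
top table z -0.0006746258667100994
top yellow [231 225  33  15 467] [0.5252 0.2045 0.09  ] 0.113
top yellow [183 256  30  46 872] [0.4071 0.3395 0.0478] 0.061
top yellow [243 267  36  47 813] [0.3778 0.1739 0.0475] 0.061
top blue 32 [0.52681062 0.15935843 0.05239742] [0.50689957 0.15500345 0.04502041] [0.546164   0.16426116 0.05915517] [232.4375  266.46875]
top white rect px ((254.0, 246.5), (14.0, 5.0), 0.0) [[0.485, 0.2173, 0.008], [0.4984, 0.2175, 0.008], [0.4982, 0.1796, 0.008], [0.4848, 0.1795, 0.008]]
top tub high 1043 [ 0.4559 -0.2703  0.0701] [ 0.5936 -0.1019  0.1152]
```

View pics/crops.png

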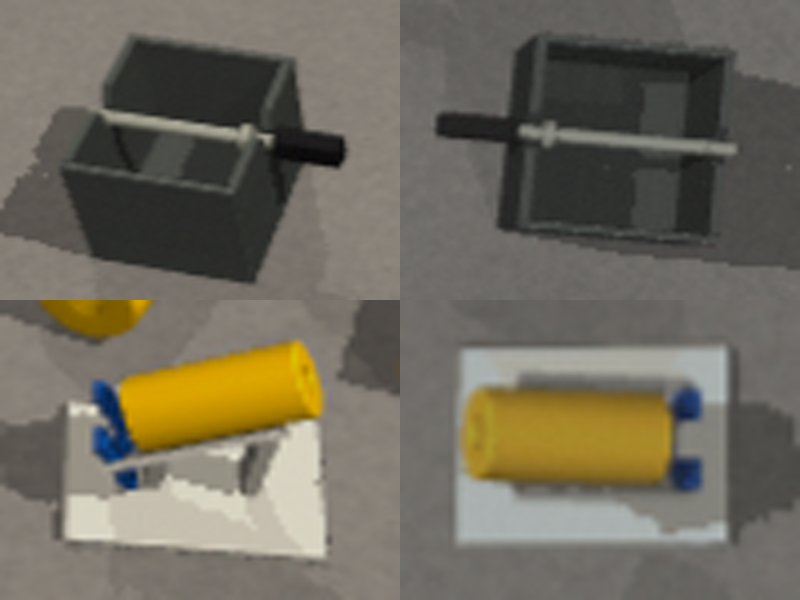

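The crops confirm the bar: round shoulder inside the +y wall, handle outside it. They also show the sleeve's bore mouth facing +y and two blue posts at its low end. Next I fit axes to the depth points.

```bash
python3 - <<'E'
from h import *
from scipy.optimize import least_squares
w=np.load("w.npz");res={}
Y={}
for n in("scene","top"):
    f=np.load(n+"0.npz");p,d=f["p"],f["d"];c=camera_params(n);W=w[n+"W"]
    hsv=cv2.cvtColor(p,cv2.COLOR_RGB2HSV)
    y=(hsv[...,0]>18)&(hsv[...,0]<32)&(hsv[...,1]>130)&(hsv[...,2]>50)&(abs(W[...,1]-.2)<.07)&(abs(W[...,0]-.53)<.06)&(W[...,2]>.03)&(d>0)
    Y[n]=W[y]
    # rod (bright, low sat) within tub, and handle (dark) beyond wall
    X=W[...,0];Yy=W[...,1];Z=W[...,2]
    rod=(hsv[...,2]>110)&(hsv[...,1]<60)&(Z>.08)&(Z<.11)&(Yy>-.28)&(Yy<-.12)&(abs(X-.525)<.05)
    han=(hsv[...,2]<60)&(Z>.085)&(Z<.112)&(Yy>-.145)&(Yy<-.08)&(abs(X-.53)<.03)
    for nm,m in(("rod",rod),("han",han)):
        Q=W[m]; 
        if len(Q)<5: print(n,nm,len(Q));continue
        a=np.polyfit(Q[:,1],Q[:,0],1)
        px=np.argwhere(m)[:,::-1]
        print(n,nm,len(Q),"y",Q[:,1].min().round(4),Q[:,1].max().round(4),"x med",np.median(Q[:,0]).round(4),Q[:,0].min().round(4),Q[:,0].max().round(4),"slope",a.round(4),"x@-.19",np.polyval(a,-.19).round(4),"z top",np.percentile(Q[:,2],[10,50,90]).round(4))
    rim=(Z>.104)&(Z<.116)&(Yy>-.28)&(Yy<-.1)&(abs(X-.525)<.09)&(hsv[...,2]>20)
    Q=W[rim][:,:2].astype(np.float32); r=cv2.minAreaRect(Q); print(n,"rim",len(Q),r)
def fit(Q,pitch=None):
    def r(v):
        a=np.array([v[2],np.cos(v[3]),np.sin(v[3])]);a/=np.linalg.norm(a)
        D=Q-[v[0],.2,v[1]]; return np.linalg.norm(np.cross(D,a),axis=1)-.02
    s=least_squares(r,[.525,.08,0,.52],loss="soft_l1",f_scale=.001)
    v=s.x;a=np.array([v[2],np.cos(v[3]),np.sin(v[3])]);a/=np.linalg.norm(a)
    t=(Q-[v[0],.2,v[1]])@a
    P=np.array([v[0],.2,v[1]])
    lo,hi=np.percentile(t,[1,99])
    print(len(Q),v.round(4),"pitch",np.degrees(v[3]).round(2),"rms",np.std(s.fun).round(4),"ends",lo.round(4),hi.round(4),"low",(P+lo*a).round(4),"mouth",(P+hi*a).round(4))
fit(Y["scene"]);fit(Y["top"]);fit(np.vstack([Y["scene"],Y["top"]]))
E
```

```text
scene rod 131 y -0.2668 -0.1473 x med 0.5275 0.5166 0.5398 slope [0.112  0.5506] x@-.19 0.5293 z top [0.0911 0.0939 0.0971]
scene han 140 y -0.1442 -0.1001 x med 0.5401 0.5265 0.5468 slope [0.1072 0.552 ] x@-.19 0.5316 z top [0.0881 0.099  0.1022]
scene rim 486 ((0.5283374190330505, -0.18791180849075317), (0.14496183395385742, 0.1334899365901947), 83.21550750732422)
top rod 133 y -0.2703 -0.1499 x med 0.5236 0.5156 0.5336 slope [0.1044 0.5455] x@-.19 0.5257 z top [0.0907 0.094  0.0983]
top han 109 y -0.1445 -0.1019 x med 0.5318 0.5238 0.5414 slope [0.082  0.5426] x@-.19 0.527 z top [0.0951 0.0995 0.1024]
top rim 433 ((0.527378499507904, -0.18443116545677185), (0.15749076008796692, 0.1305498629808426), 83.73725891113281)
535 [ 5.274e-01  7.000e-02 -2.000e-04  5.211e-01] pitch 29.86 rms 0.0025 ends -0.0273 0.0519 low [0.5274 0.1763 0.0564] mouth [0.5274 0.245  0.0958]
489 [0.527  0.0697 0.0028 0.5253] pitch 30.1 rms 0.0033 ends -0.0296 0.0501 low [0.5269 0.1744 0.0549] mouth [0.5271 0.2433 0.0948]
1024 [0.5273 0.0699 0.0015 0.5231] pitch 29.97 rms 0.0029 ends -0.0289 0.0518 low [0.5272 0.175  0.0555] mouth [0.5273 0.2449 0.0958]
```

{"fn": "drive_tool", "kwargs": {"rows": [{"az": 0.124},{"az": 0.124},{"az": 0.124},{"az": 0.124},{"az": 0.124},{"az": 0.124},{"az": 0.124},{"az": 0.124},{"az": 0.124},{"az": 0.124}]}}

```text
invalid input at $.rows[0]: expected keys tx, ty, tz, ax, ay, az, claw
```

```bash
cat >> h.py <<'E'
from scipy.spatial.transform import Rotation as Ro
def togo(p,R):
    "print shift (cm) and turn (rad) in tool axes from the measured pose to TCP p, R"
    s=sense();R0=np.array(s["ee_rot"]);p0=np.array(s["tcp_pos"])
    print("tcp",p0.round(4),"shift cm",(R0.T@(np.array(p)-p0)*100).round(2),"turn",Ro.from_matrix(R0.T@R).as_rotvec().round(3),"after turn shift",(R.T@(np.array(p)-p0)*100).round(2),"F",np.round(s["wrist_force"],1),"j",np.round(s["joints"],0),"t",round(s["time_s"],2),"w",round(s["gripper_width"],3))
def tool(yaw_slope,pitch):
    "tool x along the bar towards tip: -y with slope dx/dy; pitch = tip down, rad"
    x=np.array([-yaw_slope,-1,0.]);x/=np.linalg.norm(x);z=np.array([0,0,-1.]);y=np.cross(z,x)
    return np.c_[x,y,z]@Ro.from_rotvec([0,-pitch,0]).as_matrix()
E
python3 - <<'E'
from h import *
togo([.535,-.1235,.2],tool(.108,0))
w=np.load("w.npz")
for n in("scene","top"):
    W=w[n+"W"];X,Y,Z=W[...,0],W[...,1],W[...,2]
    m=(abs(Z-.11)<.004)&(Y>-.30)&(Y<-.1)&(abs(X-.527)<.09)
    u=np.array([.108,1])/np.hypot(.108,1);v=np.array([u[1],-u[0]])
    q=W[m][:,:2]-[.527,-.2]; a=q@u;b=q@v; k=abs(b)>.016
    print(n,k.sum(),"along",np.percentile(a[k],[1,99]).round(4),"across",np.percentile(b[k],[1,99]).round(4))
    for s in(-1,1):
        kk=k&(abs(a-s*.053)<.02)&(abs(b)<.05); print(" wall",s,kk.sum(),np.median(a[kk]).round(4))
        kk=(abs(b-s*.062)<.015)&(abs(a)<.04); print(" side",s,kk.sum(),np.median(b[kk]).round(4))
E
```

```text
tcp [0.2591 0.5682 0.2215] shift cm [53.81 51.47  2.27] turn [ 2.00e-03 -1.00e-03  1.25e+00] after turn shift [ 65.81 -34.86   2.15] F [ 0.6 -0.4  0.1] j [ 80.  22.   0.  -0. -68. -15.] t 0.1 w 1.0
scene 386 along [-0.0594  0.0511] across [-0.0655  0.0656]
 wall -1 66 -0.0555
 side -1 77 -0.0613
 wall 1 59 0.0487
 side 1 90 0.0625
top 352 along [-0.0625  0.0494] across [-0.0664  0.0631]
 wall -1 63 -0.0596
 side -1 70 -0.0636
 wall 1 55 0.0466
 side 1 67 0.0598
```

{"fn": "drive_tool", "kwargs": {"rows": [{"tx": 0,"ty": 0,"tz": 0,"ax": 0,"ay": 0,"az": 0.124,"claw": 8.7},{"tx": 0,"ty": 0,"tz": 0,"ax": 0,"ay": 0,"az": 0.124,"claw": 8.7},{"tx": 0,"ty": 0,"tz": 0,"ax": 0,"ay": 0,"az": 0.124,"claw": 8.7},{"tx": 0,"ty": 0,"tz": 0,"ax": 0,"ay": 0,"az": 0.124,"claw": 8.7},{"tx": 0,"ty": 0,"tz": 0,"ax": 0,"ay": 0,"az": 0.124,"claw": 8.7},{"tx": 0,"ty": 0,"tz": 0,"ax": 0,"ay": 0,"az": 0.124,"claw": 8.7},{"tx": 0,"ty": 0,"tz": 0,"ax": 0,"ay": 0,"az": 0.124,"claw": 8.7},{"tx": 0,"ty": 0,"tz": 0,"ax": 0,"ay": 0,"az": 0.124,"claw": 8.7},{"tx": 0,"ty": 0,"tz": 0,"ax": 0,"ay": 0,"az": 0.124,"claw": 8.7},{"tx": 0,"ty": 0,"tz": 0,"ax": 0,"ay": 0,"az": 0.01,"claw": 8.7}]}}

```text
time_s: 0.93
tcp_pos: [0.2591, 0.5684, 0.2219]
ee_rot: [[0.014, -1.0, -0.001], [-1.0, -0.014, -0.001], [0.001, 0.001, -1.0]]
wrist_force: [0.1, -0.6, -0.4]
gripper_width: 1.005
gripper_force: 0.0
```

{"fn": "drive_tool", "kwargs": {"rows": [{"tx": 3.6,"ty": -1.9,"tz": 0,"ax": 0,"ay": 0,"az": 0.124,"claw": 8.7},{"tx": 3.6,"ty": -1.9,"tz": 0,"ax": 0,"ay": 0,"az": 0,"claw": 8.7},{"tx": 3.6,"ty": -1.9,"tz": 0,"ax": 0,"ay": 0,"az": 0,"claw": 8.7},{"tx": 3.6,"ty": -1.9,"tz": 0,"ax": 0,"ay": 0,"az": 0,"claw": 8.7},{"tx": 3.6,"ty": -1.9,"tz": 0,"ax": 0,"ay": 0,"az": 0,"claw": 8.7},{"tx": 3.6,"ty": -1.9,"tz": 0,"ax": 0,"ay": 0,"az": 0,"claw": 8.7},{"tx": 3.6,"ty": -1.9,"tz": 0,"ax": 0,"ay": 0,"az": 0,"claw": 8.7},{"tx": 3.6,"ty": -1.9,"tz": 0,"ax": 0,"ay": 0,"az": 0,"claw": 8.7},{"tx": 3.6,"ty": -1.9,"tz": 0,"ax": 0,"ay": 0,"az": 0,"claw": 8.7},{"tx": 0,"ty": 0,"tz": 0,"ax": 0,"ay": 0,"az": 0,"claw": 8.7}]}}

```text
time_s: 1.77
tcp_pos: [0.3997, 0.225, 0.2225]
ee_rot: [[-0.11, -0.994, -0.001], [-0.994, 0.11, -0.002], [0.002, 0.001, -1.0]]
wrist_force: [0.9, 0.4, -0.5]
gripper_width: 1.002
gripper_force: 0.0
```

```bash
python3 -c "
from h import *
togo([.535,-.1235,.2],tool(.108,0))"
```

```text
tcp [0.3997 0.225  0.2225] shift cm [ 33.15 -17.28   2.28] turn [ 0.001 -0.002 -0.003] after turn shift [ 33.2  -17.19   2.25] F [ 0.9  0.4 -0.5] j [ 50.   6. -22.   0. -63. -56.] t 1.77 w 1.002
```

{"fn": "drive_tool", "kwargs": {"rows": [{"tx": 3.69,"ty": -1.91,"tz": 0,"ax": 0,"ay": 0,"az": 0,"claw": 8.7},{"tx": 3.69,"ty": -1.91,"tz": 0,"ax": 0,"ay": 0,"az": 0,"claw": 8.7},{"tx": 3.69,"ty": -1.91,"tz": 0,"ax": 0,"ay": 0,"az": 0,"claw": 8.7},{"tx": 3.69,"ty": -1.91,"tz": 0,"ax": 0,"ay": 0,"az": 0,"claw": 8.7},{"tx": 3.69,"ty": -1.91,"tz": 0,"ax": 0,"ay": 0,"az": 0,"claw": 8.7},{"tx": 3.69,"ty": -1.91,"tz": 0,"ax": 0,"ay": 0,"az": 0,"claw": 8.7},{"tx": 3.69,"ty": -1.91,"tz": 0,"ax": 0,"ay": 0,"az": 0,"claw": 8.7},{"tx": 3.69,"ty": -1.91,"tz": 0,"ax": 0,"ay": 0,"az": 0,"claw": 6},{"tx": 3.69,"ty": -1.91,"tz": 0,"ax": 0,"ay": 0,"az": 0,"claw": 6},{"tx": 0,"ty": 0,"tz": 0,"ax": 0,"ay": 0,"az": 0,"claw": 6}]}}

```text
time_s: 2.6
tcp_pos: [0.5364, -0.1235, 0.2216]
ee_rot: [[-0.11, -0.994, -0.0], [-0.994, 0.11, -0.002], [0.002, 0.0, -1.0]]
wrist_force: [0.3, 0.7, 0.2]
gripper_width: 0.854
gripper_force: 0.0
```

```bash
python3 - <<'E'
from h import *
togo([.535,-.1235,.071],tool(.108,0))
p,d,c=grab("scene");q,e,g=grab("top")
a=cv2.resize(p[110:220,200:340],(0,0),fx=4,fy=4)[:400,:400]
A=cv2.resize(p[110:220,220:330],(400,400));B=cv2.resize(q[180:280,350:450],(400,400))
# expected handle middle, and the point under the TCP at the same height
for im,cc,o,s in((A,c,(220,110),400/110),(B,g,(350,180),4)):
    for X in([.535,-.1235,.101],[sense()["tcp_pos"][0],sense()["tcp_pos"][1],.101]):
        u=(proj(cc,X)[0]-o)*s; cv2.circle(im,tuple(int(i) for i in u),3,(255,0,0),-1)
cv2.imwrite("pics/over.png",np.hstack([A,B])[:,:,::-1])
E
```

```text
tcp [ 0.5364 -0.1235  0.2216] shift cm [-1.000e-02  1.300e-01  1.506e+01] turn [ 0.    -0.002 -0.003] after turn shift [1.000e-02 1.400e-01 1.506e+01] F [0.3 0.7 0.2] j [  4.  15. -10.   0. -65. -10.] t 2.6 w 0.854
```

View pics/over.png

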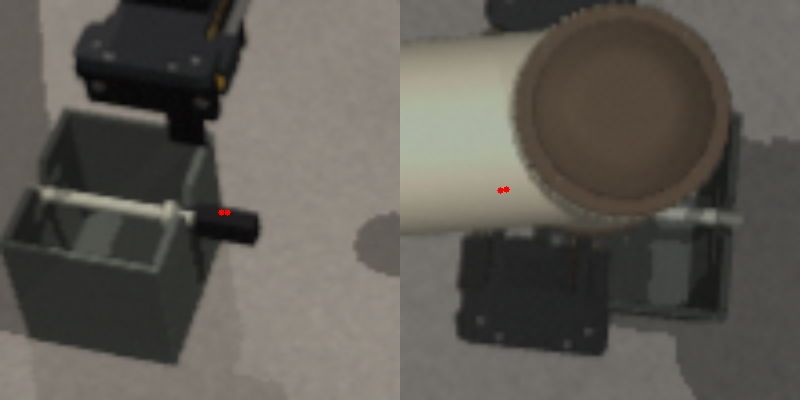

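The picture shows the gripper over the handle, with the marked handle middle at (224,212) on the black handle. I'll go down and close.

{"fn": "drive_tool", "kwargs": {"rows": [{"tx": 0,"ty": 0.1,"tz": 3.5,"ax": 0,"ay": 0,"az": 0,"claw": 6},{"tx": 0,"ty": 0,"tz": 3.5,"ax": 0,"ay": 0,"az": 0,"claw": 5},{"tx": 0,"ty": 0,"tz": 3,"ax": 0,"ay": 0,"az": 0,"claw": 5},{"tx": 0,"ty": 0,"tz": 2.5,"ax": 0,"ay": 0,"az": 0,"claw": 5},{"tx": 0,"ty": 0,"tz": 2,"ax": 0,"ay": 0,"az": 0,"claw": 5},{"tx": 0,"ty": 0,"tz": 0.5,"ax": 0,"ay": 0,"az": 0,"claw": 5},{"tx": 0,"ty": 0,"tz": 0,"ax": 0,"ay": 0,"az": 0,"claw": 5}]}}

```text
time_s: 3.28
tcp_pos: [0.5326, -0.1168, 0.0714]
ee_rot: [[-0.104, -0.995, -0.004], [-0.995, 0.104, -0.0], [0.001, 0.004, -1.0]]
wrist_force: [0.2, 0.6, 0.9]
gripper_width: 0.575
gripper_force: 0.0
```

{"fn": "drive_tool", "kwargs": {"rows": [{"tx": 0,"ty": 0,"tz": 0,"ax": 0,"ay": 0,"az": 0,"claw": 3},{"tx": 0,"ty": 0,"tz": 0,"ax": 0,"ay": 0,"az": 0,"claw": 2},{"tx": 0,"ty": 0,"tz": 0,"ax": 0,"ay": 0,"az": 0,"claw": 1},{"tx": 0,"ty": 0,"tz": 0,"ax": 0,"ay": 0,"az": 0,"claw": 0.5},{"tx": 0,"ty": 0,"tz": 0,"ax": 0,"ay": 0,"az": 0,"claw": 0.5},{"tx": 0,"ty": 0,"tz": 0,"ax": 0,"ay": 0,"az": 0,"claw": 0.5},{"tx": 0,"ty": 0,"tz": 0,"ax": 0,"ay": 0,"az": 0,"claw": 0.5},{"tx": 0,"ty": 0,"tz": 0,"ax": 0,"ay": 0,"az": 0,"claw": 0.5}]}}

```text
time_s: 3.95
tcp_pos: [0.5339, -0.1181, 0.073]
ee_rot: [[-0.107, -0.994, 0.001], [-0.994, 0.107, -0.0], [0.0, -0.001, -1.0]]
wrist_force: [0.1, 0.3, 1.4]
gripper_width: 0.179
gripper_force: 30.0
```

```bash
python3 -c "
from h import *
togo([.535,-.1235,.22],tool(.108,0)); print(sense())"
```

```text
tcp [ 0.5339 -0.1181  0.073 ] shift cm [  0.52  -0.17 -14.7 ] turn [-0.001 -0.     0.001] after turn shift [  0.52  -0.17 -14.7 ] F [0.1 0.3 1.4] j [  5.  24. -22.   0. -45. -11.] t 3.95 w 0.179
{'time_s': 3.95, 'joints': array([ 4.52148208e+00,  2.35173826e+01, -2.16617655e+01,  1.24636928e-02,
       -4.47861499e+01, -1.06583901e+01]), 'joint_velocities': array([0.09982826, 0.1202516 , 0.00981331, 0.02903161, 0.02635558,
       0.02894704]), 'effort': array([-1.52431210e-01, -3.48839843e+01,  1.38515908e+01,  3.08480456e+00,
        1.18616726e-01,  1.38506218e-02]), 'tcp_pos': array([ 0.5339181 , -0.11812429,  0.07295269]), 'ee_rot': array([[-1.06751119e-01, -9.94285582e-01,  6.15871127e-04],
       [-9.94285772e-01,  1.06751074e-01, -1.05019456e-04],
       [ 3.86744268e-05, -6.23562844e-04, -9.99999805e-01]]), 'wrist_force': array([0.06035422, 0.31219433, 1.43197821]), 'moment': array([0.13157573, 0.04292781, 0.03627007]), 'gripper_force': 29.983398914337158, 'gripper_width': 0.17910936958143356}
```

{"fn": "drive_tool", "kwargs": {"rows": [{"tx": 0,"ty": 0,"tz": -0.5,"ax": 0,"ay": 0,"az": 0,"claw": 0.5},{"tx": 0,"ty": 0,"tz": -1.5,"ax": 0,"ay": 0,"az": 0,"claw": 0.5},{"tx": 0,"ty": 0,"tz": -2.5,"ax": 0,"ay": 0,"az": 0,"claw": 0.5},{"tx": 0,"ty": 0,"tz": -3.5,"ax": 0,"ay": 0,"az": 0,"claw": 0.5},{"tx": 0,"ty": 0,"tz": -3.5,"ax": 0,"ay": 0,"az": 0,"claw": 0.5},{"tx": 0,"ty": 0,"tz": -2.5,"ax": 0,"ay": 0,"az": 0,"claw": 0.5},{"tx": -0.8,"ty": 0,"tz": -0.5,"ax": 0,"ay": 0,"az": -0.106,"claw": 0.5},{"tx": -2,"ty": 0,"tz": 0,"ax": 0,"ay": 0,"az": 0,"claw": 0.5},{"tx": -3,"ty": 0,"tz": 0,"ax": 0,"ay": 0,"az": 0,"claw": 0.5},{"tx": -3.6,"ty": 0,"tz": 0,"ax": 0,"ay": 0,"az": 0,"claw": 0.5}]}}

```text
time_s: 4.78
tcp_pos: [0.5341, -0.0241, 0.2177]
ee_rot: [[-0.004, -1.0, -0.0], [-1.0, 0.004, 0.0], [-0.0, 0.0, -1.0]]
wrist_force: [0.8, 0.1, -1.3]
gripper_width: 0.179
gripper_force: 29.9
```

{"fn": "drive_tool", "kwargs": {"rows": [{"tx": -3.8,"ty": 0,"tz": 0,"ax": 0,"ay": 0,"az": 0,"claw": 0.5},{"tx": -3.8,"ty": 0,"tz": 0,"ax": 0,"ay": 0,"az": 0,"claw": 0.5},{"tx": -3.8,"ty": 0,"tz": 0,"ax": 0,"ay": 0,"az": 0,"claw": 0.5},{"tx": -3.8,"ty": 0,"tz": 0,"ax": 0,"ay": 0,"az": 0,"claw": 0.5},{"tx": -3.8,"ty": 0,"tz": 0,"ax": 0,"ay": 0,"az": 0,"claw": 0.5},{"tx": -3.8,"ty": 0,"tz": 0,"ax": 0,"ay": 0,"az": 0,"claw": 0.5},{"tx": -3.8,"ty": 0,"tz": 0,"ax": 0,"ay": 0,"az": 0,"claw": 0.5},{"tx": -3.8,"ty": 0,"tz": 0,"ax": 0,"ay": 0,"az": 0,"claw": 0.5},{"tx": -3.8,"ty": 0,"tz": 0,"ax": 0,"ay": 0,"az": 0,"claw": 0.5},{"tx": -3.8,"ty": 0,"tz": 0,"ax": 0,"ay": 0,"az": 0,"claw": 0.5}]}}

```text
time_s: 5.62
tcp_pos: [0.5344, 0.3576, 0.2174]
ee_rot: [[-0.001, -1.0, -0.001], [-1.0, 0.001, -0.0], [0.0, 0.001, -1.0]]
wrist_force: [1.2, -0.2, -0.9]
gripper_width: 0.185
gripper_force: 29.9
```

```bash
python3 -c "
from h import *
togo([.527,.4216,.22],tool(0,0))"
```

```text
tcp [0.5344 0.3576 0.2174] shift cm [-6.4   0.74 -0.26] turn [ 0.001 -0.    -0.001] after turn shift [-6.4   0.74 -0.26] F [ 1.2 -0.2 -0.9] j [ 48.  24.   3.  -0. -69. -48.] t 5.62 w 0.185
```

{"fn": "drive_tool", "kwargs": {"rows": [{"tx": -3,"ty": 0.35,"tz": 0,"ax": 0,"ay": 0,"az": 0,"claw": 0.5},{"tx": -3,"ty": 0.39,"tz": 0,"ax": 0,"ay": -0.05,"az": 0,"claw": 0.5},{"tx": -1,"ty": 0,"tz": 0,"ax": 0,"ay": -0.1,"az": 0,"claw": 0.5},{"tx": 0,"ty": 0,"tz": 0,"ax": 0,"ay": -0.1,"az": 0,"claw": 0.5},{"tx": 0,"ty": 0,"tz": 0,"ax": 0,"ay": -0.1,"az": 0,"claw": 0.5},{"tx": 0,"ty": 0,"tz": 0,"ax": 0,"ay": -0.1,"az": 0,"claw": 0.5},{"tx": 0,"ty": 0,"tz": 0,"ax": 0,"ay": -0.074,"az": 0,"claw": 0.5},{"tx": 0,"ty": 0,"tz": 0,"ax": 0,"ay": 0,"az": 0,"claw": 0.5},{"tx": 0,"ty": 0,"tz": 0,"ax": 0,"ay": 0,"az": 0,"claw": 0.5}]}}

```text
time_s: 6.37
tcp_pos: [0.5281, 0.4247, 0.218]
ee_rot: [[-0.003, -1.0, 0.001], [-0.867, 0.003, 0.499], [-0.499, 0.001, -0.867]]
wrist_force: [0.1, 0.8, -0.3]
gripper_width: 0.178
gripper_force: 29.9
```

```bash
python3 -c "
from h import *
togo([.527,.4216,.178],tool(0,.5236)); print(sense()['ee_rot'])"
```

```text
tcp [0.5281 0.4247 0.218 ] shift cm [2.26 0.11 3.31] turn [-0.001 -0.001 -0.003] after turn shift [2.26 0.11 3.31] F [ 0.1  0.8 -0.3] j [ 41.  21.   2. -28. -54. -28.] t 6.37 w 0.178
[[-2.67073948e-03 -9.99996055e-01  8.69980731e-04]
 [-8.66768630e-01  2.74878596e-03  4.98702904e-01]
 [-4.98703328e-01  5.77833526e-04 -8.66772552e-01]]
```

{"fn": "drive_tool", "kwargs": {"rows": [{"tx": 0,"ty": 0,"tz": 1.5,"ax": 0,"ay": 0,"az": 0,"claw": 0.5},{"tx": 0,"ty": 0,"tz": 1.5,"ax": 0,"ay": 0,"az": 0,"claw": 0.5},{"tx": 1,"ty": 0.1,"tz": 0.3,"ax": 0,"ay": 0,"az": 0,"claw": 0.5},{"tx": 1,"ty": 0,"tz": 0,"ax": 0,"ay": 0,"az": 0,"claw": 0.5},{"tx": 0,"ty": 0,"tz": 0,"ax": 0,"ay": 0,"az": 0,"claw": 0.5},{"tx": 0,"ty": 0,"tz": 0,"ax": 0,"ay": 0,"az": 0,"claw": 0.5}]}}

```text
time_s: 6.87
tcp_pos: [0.5266, 0.4248, 0.1787]
ee_rot: [[-0.001, -1.0, -0.0], [-0.866, 0.001, 0.499], [-0.499, 0.001, -0.866]]
wrist_force: [0.2, 0.0, -0.4]
gripper_width: 0.183
gripper_force: 29.9
```

```bash
python3 - <<'E'
from h import *
togo([.527,.4216,.178],tool(0,.5236))
s=sense();R=np.array(s["ee_rot"]);T=np.array(s["tcp_pos"])
p,d,c=grab("scene");q,e,g=grab("top"); np.savez("pre.npz",p=p,d=d,q=q,e=e)
tip=T+R@[.155,0,-.017]; sh=T+R@[.049,0,-.017]; print("pred tip",tip.round(4))
M=np.array([.527,.2442,.0955]);L=np.array([.527,.175,.0555])
out=[]
for im,cc in((p,c),(q,g)):
    mid=proj(cc,(M+sh)/2)[0]; x0,y0=int(mid[0]-50),int(mid[1]-38)
    x0=max(0,x0);A=cv2.resize(im[y0:y0+75,x0:x0+100],(800,600),interpolation=cv2.INTER_CUBIC)
    cols=((255,0,0),(255,0,0),(0,255,0),(0,255,0))
    for X,co in zip((tip,sh,M,L),cols):
        u=(proj(cc,X)[0]-[x0,y0]+.5)*8; cv2.circle(A,tuple(int(i) for i in u),4,co,-1)
    print(x0,y0); out.append(cv2.resize(A,(533,400)))
cv2.imwrite("pics/pre.png",cv2.resize(np.hstack(out),(800,300))[:,:,::-1])
E
```

```text
tcp [0.5266 0.4248 0.1787] shift cm [ 0.31 -0.04 -0.1 ] turn [ 0.    -0.001 -0.001] after turn shift [ 0.31 -0.04 -0.1 ] F [ 0.2  0.  -0.4] j [ 41.  23.  -0. -29. -50. -25.] t 6.87 w 0.183
pred tip [0.5264 0.282  0.116 ]
408 134
151 192
```

View pics/pre.png

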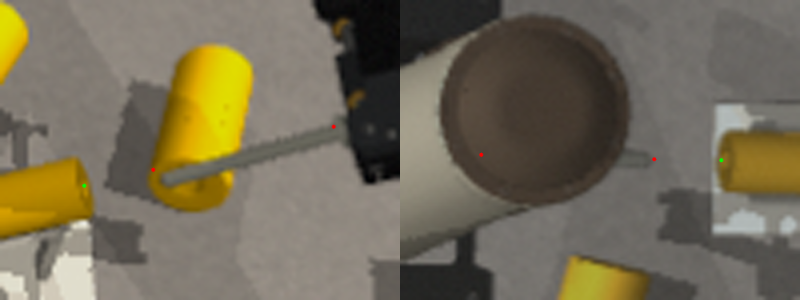

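The picture shows the rod pointing at the sleeve. In the scene view the real nose is near (165,180) in the crop, a little below the predicted red dot at (153,170). In the top view it agrees at (652,160). I'll fit the rod in both views to get the offset.

```bash
cat > rod.py <<'E'
from h import *
from scipy.optimize import least_squares
def rodfit(views,T,R,lo=.058,hi=.15,off=-.017):
    "views: list of (rgb,depth,cam); rod position in the tool frame"
    for p,d,c in views:
        vv,uu=np.mgrid[0:400,0:640]
        W=world(c,np.c_[uu.ravel(),vv.ravel()],d.ravel())
        q=(W-T)@R; hsv=cv2.cvtColor(p,cv2.COLOR_RGB2HSV).reshape(-1,3)
        m=(d.ravel()>0)&(q[:,0]>lo)&(q[:,0]<hi+.02)&(abs(q[:,1])<.016)&(abs(q[:,2]-off)<.016)&(hsv[:,1]<110)
        Q=q[m]; C=(-np.array(c["R"]).T@np.array(c["t"])-T)@R
        def r(v):
            a=np.array([1,v[2],v[3]]);a/=np.linalg.norm(a)
            return np.linalg.norm(np.cross(Q-[.1,v[0],v[1]],a),axis=1)-.005
        s=least_squares(r,[0,off,0,0],loss="soft_l1",f_scale=.001).x
        # pixel centroid per slice: ray to axis plane
        print(len(Q),"fit y,z@.1",s[:2].round(4),"slopes",s[2:].round(3),"x max",Q[:,0].max().round(4))
        uv=np.c_[uu.ravel(),vv.ravel()][m]; D=rays(c,uv)@np.array(c["R"])@R
        # rays in tool frame: normal plane through camera containing the rod line -> constraint on (y,z) at x=.1
        A=C+0*D; k=(.1-C[0])/D[:,0] if abs(D[:,0]).min()>1e-3 else None
        n=np.linalg.svd(D-0,full_matrices=False)[2][2]   # plane normal, through C
        print("  plane: y*%.3f + z*%.3f = %.5f at x=.1"%(n[1],n[2],n@C-n[0]*.1))
E
python3 - <<'E'
from rod import *
f=np.load("pre.npz");s=sense();R=np.array(s["ee_rot"]);T=np.array(s["tcp_pos"])
cs,ct=camera_params("scene"),camera_params("top")
rodfit([(f["p"],f["d"],cs),(f["q"],f["e"],ct)],T,R)
E
```

```text
154 fit y,z@.1 [-0.0064 -0.0145] slopes [-0.043  0.084] x max 0.1513
  plane: y*-0.770 + z*0.636 = -0.00544 at x=.1
32 fit y,z@.1 [0.011  0.0131] slopes [-0.26  -0.552] x max 0.153
  plane: y*0.989 + z*0.015 = 0.00740 at x=.1
```

```bash
python3 - <<'E'
from h import *
f=np.load("pre.npz");s=sense();R=np.array(s["ee_rot"]);T=np.array(s["tcp_pos"])
for n,p,d in(("scene",f["p"],f["d"]),("top",f["q"],f["e"])):
    c=camera_params(n);vv,uu=np.mgrid[0:400,0:640]
    W=world(c,np.c_[uu.ravel(),vv.ravel()],d.ravel()).reshape(400,640,3)
    ax=lambda x:proj(c,T+R@[x,0,-.017])[0]
    print(n)
    for x in np.arange(.06,.165,.008):
        u=ax(x); col=int(round(u[0])); t=(u[0]-col)
        r0=int(round(u[1])); rows=np.arange(r0-9,r0+10)
        qq=(W[rows,col]-T)@R
        g=p[rows,col].astype(int); 
        m=(d[rows,col]>0)&(abs(qq[:,1])<.03)&(abs(qq[:,2]+.017)<.03)
        # interpolate predicted row at integer col
        du=ax(x+.004)-ax(x-.004); pr=u[1]-t*du[1]/du[0]
        rr=rows[m]
        print(" x%.3f col%d pred %.1f rows %s mean %.2f  y %s z %s"%(x,col,pr,(rr.min(),rr.max(),len(rr)) if len(rr) else None, rr.mean()-pr if len(rr) else np.nan, (qq[m][:,1]*1000).round(0).astype(int).tolist(),(qq[m][:,2]*1000).round(0).astype(int).tolist()))
E
```

```text
scene
 x0.060 col487 pred 166.1 rows (np.int64(166), np.int64(169), 4) mean 1.42  y [1, -2, -3, -5] z [-17, -16, -14, -12]
 x0.068 col483 pred 167.0 rows (np.int64(167), np.int64(170), 4) mean 1.46  y [0, -3, -3, -5] z [-17, -18, -14, -12]
 x0.076 col480 pred 167.8 rows (np.int64(168), np.int64(171), 4) mean 1.74  y [2, -1, -5, -7] z [-14, -14, -15, -13]
 x0.084 col476 pred 168.7 rows (np.int64(169), np.int64(172), 4) mean 1.78  y [1, -1, -2, -5] z [-15, -13, -12, -11]
 x0.092 col473 pred 169.4 rows (np.int64(170), np.int64(173), 4) mean 2.06  y [-1, -1, -4, -5] z [-17, -13, -12, -10]
 x0.100 col469 pred 170.4 rows (np.int64(171), np.int64(174), 4) mean 2.09  y [0, -3, -5, -2] z [-15, -15, -14, -7]
 x0.108 col466 pred 171.1 rows (np.int64(172), np.int64(175), 4) mean 2.37  y [1, -5, -5, -5] z [-13, -17, -12, -8]
 x0.116 col462 pred 172.1 rows (np.int64(173), np.int64(176), 4) mean 2.41  y [-1, -1, -5, -3] z [-15, -11, -13, -6]
 x0.124 col459 pred 172.8 rows (np.int64(174), np.int64(177), 4) mean 2.69  y [-3, -2, -4, -3] z [-17, -12, -11, -6]
 x0.132 col456 pred 173.5 rows (np.int64(1
[... 660 characters left out ...]
.4 rows None mean nan  y [] z []
 x0.100 col192 pred 230.5 rows None mean nan  y [] z []
 x0.108 col195 pred 230.6 rows None mean nan  y [] z []
 x0.116 col198 pred 230.7 rows None mean nan  y [] z []
 x0.124 col201 pred 230.8 rows None mean nan  y [] z []
 x0.132 col205 pred 230.9 rows (np.int64(231), np.int64(233), 3) mean 1.13  y [0, 3, 4] z [-8, -12, -3]
 x0.140 col208 pred 230.9 rows (np.int64(230), np.int64(233), 4) mean 0.55  y [-2, 0, 2, 5] z [-15, -9, -12, -11]
 x0.148 col211 pred 231.0 rows (np.int64(230), np.int64(233), 4) mean 0.47  y [-3, -1, 2, 4] z [-11, -8, -13, -7]
 x0.156 col214 pred 231.1 rows None mean nan  y [] z []
 x0.164 col217 pred 231.2 rows None mean nan  y [] z []
```

```bash
cat >> rod.py <<'E'
Z0,SZ,Y0,SY,XT=-.0158,.0625,0.,.007,.153
M=np.array([.5272,.2442,.0956]); U=np.array([0.0015,.866,.5]);U/=np.linalg.norm(U)
def goal(gap,z0=Z0,sz=SZ,y0=Y0,sy=SY,xt=XT):
    R=tool(U[0]/U[1]-sy,np.arcsin(U[2])-sz)
    tip=M+gap*U
    return tip-R@[xt,y0+sy*xt,z0+sz*xt],R
E
python3 - <<'E'
from rod import *
for g in(.03,.012): togo(*goal(g))
E
```

```text
tcp [0.5271 0.4253 0.18  ] shift cm [ 1.68 -0.05 -0.17] turn [-0.004  0.063 -0.005] after turn shift [ 1.68 -0.04 -0.06] F [0.2 0.2 0.1] j [ 41.  23.  -0. -29. -50. -25.] t 6.97 w 0.185
tcp [0.5271 0.4253 0.18  ] shift cm [ 3.48 -0.05 -0.17] turn [-0.004  0.063 -0.005] after turn shift [ 3.48 -0.03  0.05] F [0.2 0.2 0.1] j [ 41.  23.  -0. -29. -50. -25.] t 6.97 w 0.185
```

{"fn": "drive_tool", "kwargs": {"rows": [{"tx": 0,"ty": 0,"tz": 0,"ax": 0,"ay": 0.063,"az": -0.005,"claw": 0.5},{"tx": 1,"ty": -0.04,"tz": 0,"ax": 0,"ay": 0,"az": 0,"claw": 0.5},{"tx": 1.3,"ty": 0,"tz": 0,"ax": 0,"ay": 0,"az": 0,"claw": 0.5},{"tx": 0.7,"ty": 0,"tz": 0,"ax": 0,"ay": 0,"az": 0,"claw": 0.5},{"tx": 0,"ty": 0,"tz": 0,"ax": 0,"ay": 0,"az": 0,"claw": 0.5},{"tx": 0,"ty": 0,"tz": 0,"ax": 0,"ay": 0,"az": 0,"claw": 0.5},{"tx": 0,"ty": 0,"tz": 0,"ax": 0,"ay": 0,"az": 0,"claw": 0.5},{"tx": 0,"ty": 0,"tz": 0,"ax": 0,"ay": 0,"az": 0,"claw": 0.5},{"tx": 0,"ty": 0,"tz": 0,"ax": 0,"ay": 0,"az": 0,"claw": 0.5}]}}

```text
time_s: 7.72
tcp_pos: [0.5273, 0.3986, 0.1665]
ee_rot: [[0.005, -1.0, 0.001], [-0.895, -0.004, 0.445], [-0.445, -0.003, -0.895]]
wrist_force: [0.7, -0.9, -1.0]
gripper_width: 0.182
gripper_force: 29.9
```

```bash
cat >> rod.py <<'E'
def measure():
    s=sense();R=np.array(s["ee_rot"]);T=np.array(s["tcp_pos"])
    out={}
    for n in("scene","top"):
        p,d,c=grab(n); out[n]=p
        vv,uu=np.mgrid[0:400,0:640]
        W=world(c,np.c_[uu.ravel(),vv.ravel()],d.ravel()).reshape(400,640,3)
        res=[]
        ax=lambda x:proj(c,T+R@[x,Y0+SY*x,Z0+SZ*x])[0]
        c0,c1=sorted([ax(.058)[0],ax(.16)[0]])
        xs=np.linspace(.04,.17,200);P=np.array([ax(x) for x in xs])
        hsv=cv2.cvtColor(p,cv2.COLOR_RGB2HSV)
        for col in range(int(c0),int(c1)+2):
            i=np.argmin(abs(P[:,0]-col)); pr=P[i,1];x=xs[i]
            rows=np.arange(int(pr)-9,int(pr)+10); q=(W[rows,col]-T)@R
            m=(d[rows,col]>0)&(abs(q[:,1])<.025)&(abs(q[:,2]-Z0-SZ*x)<.02)&(hsv[rows,col,1]<110)
            if 2<m.sum()<8: res.append((x,rows[m].mean()-pr,m.sum(),(q[m][:,1].mean()*1e3),(q[m][:,2].mean()-Z0-SZ*x)*1e3))
        a=np.array(res); k=np.polyfit(a[:,0]-.1,a[:,1],1) if len(a)>5 else None
        e=proj(c,np.array([T+R@[.1,0,Z0+SZ*.1],T+R@[.1,.001,Z0+SZ*.1],T+R@[.1,0,Z0+SZ*.1+.001]]))
        print(n,len(a),"x",a[:,0].min().round(3),a[:,0].max().round(3),"row off mean",a[:,1].mean().round(2),"at .1, slope/m",k,"rows per mm y,z",(e[1:,1]-e[0,1]).round(3),"depth y,dz",a[:,3:].mean(0).round(1))
    return out,T,R
def show(out,T,R,name,ctr):
    o=[]
    for n in out:
        c=camera_params(n);m=proj(c,ctr)[0];x0,y0=int(m[0]-40),int(m[1]-40)
        A=cv2.resize(out[n][y0:y0+80,x0:x0+80],(400,400),interpolation=cv2.INTER_CUBIC)
        for X,co in((M,(0,255,0)),(M-.08*U,(0,255,0)),(T+R@[XT,Y0+SY*XT,Z0+SZ*XT],(255,0,0)),(T+R@[.049,0,Z0+SZ*.049],(255,0,0))):
            u=(proj(c,X)[0]-[x0,y0]+.5)*5; cv2.circle(A,tuple(int(i) for i in u),2,co,-1)
        o.append(A)
    cv2.imwrite(name,np.hstack(o)[:,:,::-1])
E
python3 - <<'E'
from rod import *
togo(*goal(.012))
o,T,R=measure(); show(o,T,R,"pics/pre2.png",[.527,.27,.11]); togo(*goal(.012))
E
```

```text
tcp [0.5273 0.3986 0.1665] shift cm [ 0.48 -0.02  0.02] turn [-0.003  0.    -0.   ] after turn shift [ 0.48 -0.02  0.02] F [ 0.7 -0.9 -1. ] j [ 41.  23.  -2. -26. -50. -26.] t 7.72 w 0.182
scene 40 x 0.058 0.151 row off mean 0.61 at .1, slope/m [5.00852392 0.59082576] rows per mm y,z [-0.321  0.251] depth y,dz [-3.6 -3. ]
top 16 x 0.116 0.154 row off mean -0.62 at .1, slope/m [-12.38128211  -0.18111021] rows per mm y,z [0.406 0.022] depth y,dz [-0.4 -3.9]
tcp [0.5272 0.3985 0.1663] shift cm [ 0.47 -0.03  0.01] turn [-0.003  0.    -0.   ] after turn shift [ 0.47 -0.03  0.01] F [-0.5 -0.2 -1. ] j [ 41.  23.  -2. -26. -50. -26.] t 7.82 w 0.182
```

View pics/pre2.png

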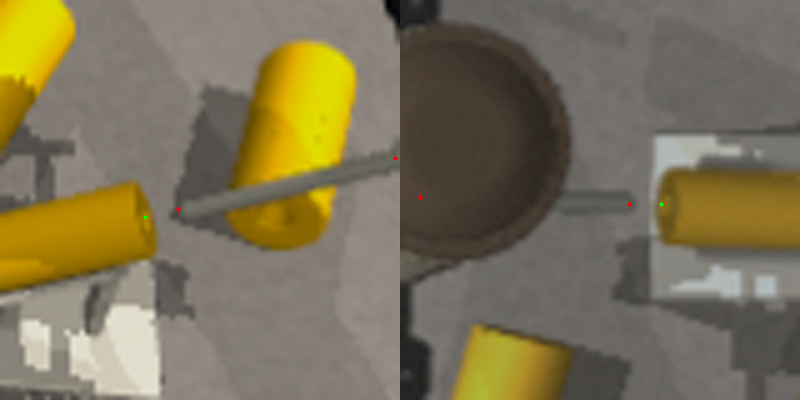

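The picture shows the nose about 15 mm from the mouth in both views. In the scene view the nose is at (183,212) and the mouth at (145,217); in the top view they are at (630,203) and (661,204). I check the sleeve's midline the same way so the two errors can be compared.

```bash
python3 - <<'E'
from rod import *
for n in("scene","top"):
    p,d,c=grab(n);hsv=cv2.cvtColor(p,cv2.COLOR_RGB2HSV)
    y=(hsv[...,0]>15)&(hsv[...,0]<35)&(hsv[...,1]>120)&(hsv[...,2]>40)
    ss=np.linspace(0,.08,200);P=np.array([proj(c,M-.08*U+t*U)[0] for t in ss]);a=[]
    for col in range(int(P[:,0].min())+1,int(P[:,0].max())):
        i=np.argmin(abs(P[:,0]-col));t=ss[i]
        if not .012<t<.065: continue
        r0=int(P[i,1]);k=r0
        lo=r0
        while y[lo-1,col]: lo-=1
        hi=r0
        while y[hi+1,col]: hi+=1
        if hi-lo<25:a.append((t,(lo+hi)/2-P[i,1],hi-lo+1))
    a=np.array(a);e=proj(c,np.array([M-.04*U,M-.04*U+[.001,0,0],M-.04*U+[0,0,.001],M-.04*U+[0,-.0005,.000866]]))
    print(n,len(a),"mid off",a[:,1].mean().round(2),np.polyfit(a[:,0]-.04,a[:,1],1).round(2),"width",a[:,2].mean().round(1),"rows/mm x,z,perp",(e[1:,1]-e[0,1]).round(3))
E
```

```text
scene 20 mid off 0.25 [4.97 0.26] width 16.5 rows/mm x,z,perp [ 0.313 -0.242 -0.227]
top 20 mid off 0.3 [-3.94  0.29] width 15.3 rows/mm x,z,perp [-0.39  -0.022 -0.02 ]
```

{"fn": "drive_tool", "kwargs": {"rows": [{"tx": 0,"ty": 0.02,"tz": 0.04,"ax": 0,"ay": 0,"az": 0.012,"claw": 0.5},{"tx": 0.4,"ty": 0,"tz": 0.025,"ax": 0,"ay": 0,"az": 0,"claw": 0.5},{"tx": 0.4,"ty": 0,"tz": 0.025,"ax": 0,"ay": 0,"az": 0,"claw": 0.5},{"tx": 0.4,"ty": 0,"tz": 0.025,"ax": 0,"ay": 0,"az": 0,"claw": 0.5},{"tx": 0.4,"ty": 0,"tz": 0.025,"ax": 0,"ay": 0,"az": 0,"claw": 0.5},{"tx": 0.4,"ty": 0,"tz": 0.025,"ax": 0,"ay": 0,"az": 0,"claw": 0.5},{"tx": 0.4,"ty": 0,"tz": 0.025,"ax": 0,"ay": 0,"az": 0,"claw": 0.5},{"tx": 0,"ty": 0,"tz": 0,"ax": 0,"ay": 0,"az": 0,"claw": 0.5},{"tx": 0,"ty": 0,"tz": 0,"ax": 0,"ay": 0,"az": 0,"claw": 0.5}]}}

```text
time_s: 8.67
tcp_pos: [0.5269, 0.3773, 0.1536]
ee_rot: [[-0.008, -1.0, 0.001], [-0.896, 0.008, 0.445], [-0.445, 0.003, -0.896]]
wrist_force: [0.9, 0.3, -0.7]
gripper_width: 0.175
gripper_force: 29.9
```

```bash
cat >> rod.py <<'E'
def ext(n="scene"):
    "sleeve low/high end along the nominal axis, from the depth picture"
    p,d,c=grab(n);vv,uu=np.mgrid[0:400,0:640]
    W=world(c,np.c_[uu.ravel(),vv.ravel()],d.ravel());hsv=cv2.cvtColor(p,cv2.COLOR_RGB2HSV).reshape(-1,3)
    q=W-M;t=q@U;r=np.linalg.norm(q-t[:,None]*U,axis=1)
    m=(d.ravel()>0)&(hsv[:,0]>15)&(hsv[:,0]<35)&(hsv[:,1]>120)&(hsv[:,2]>40)&(r<.03)&(abs(t+.04)<.07)
    print(n,"sleeve from mouth mm",np.percentile(t[m]*1e3,[1,99]).round(1),"axis mean",(q[m]-t[m][:,None]*U).mean(0).round(4))
    return p
E
python3 - <<'E'
from rod import *
togo(*goal(-.02)); o,T,R=measure(); ext(); ext("top"); show(o,T,R,"pics/ins1.png",[.527,.25,.1])
E
```

```text
tcp [0.5269 0.3773 0.1536] shift cm [ 1.2  -0.07  0.02] turn [-0.003 -0.    -0.013] after turn shift [ 1.2  -0.05  0.02] F [ 0.9  0.3 -0.7] j [ 39.  23.  -4. -27. -49. -24.] t 8.67 w 0.175
scene 37 x 0.056 0.144 row off mean 0.58 at .1, slope/m [-2.45646634  0.58308748] rows per mm y,z [-0.319  0.247] depth y,dz [-3.5 -3. ]
top 9 x 0.125 0.148 row off mean -1.08 at .1, slope/m [-87.36504337   2.06324158] rows per mm y,z [0.402 0.022] depth y,dz [-1.5 -3.8]
scene sleeve from mouth mm [-78.2   0.6] axis mean [ 0.01   -0.0056  0.0098]
top sleeve from mouth mm [-80.3  -1.5] axis mean [-0.0021 -0.0074  0.0128]
```

View pics/ins1.png

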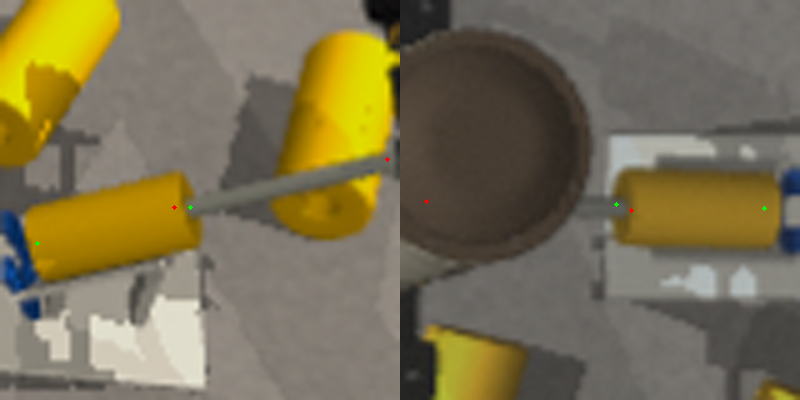

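The nose has entered the bore, with no force: in the scene view the rod meets the mouth at (190,208). I'll push on straight.

{"fn": "drive_tool", "kwargs": {"rows": [{"tx": 0.5,"ty": 0,"tz": 0.03,"ax": 0,"ay": 0,"az": 0,"claw": 0.5},{"tx": 0.5,"ty": 0,"tz": 0.03,"ax": 0,"ay": 0,"az": 0,"claw": 0.5},{"tx": 0.5,"ty": 0,"tz": 0.03,"ax": 0,"ay": 0,"az": 0,"claw": 0.5},{"tx": 0.5,"ty": 0,"tz": 0.03,"ax": 0,"ay": 0,"az": 0,"claw": 0.5},{"tx": 0.5,"ty": 0,"tz": 0.03,"ax": 0,"ay": 0,"az": 0,"claw": 0.5},{"tx": 0.5,"ty": 0,"tz": 0.03,"ax": 0,"ay": 0,"az": 0,"claw": 0.5},{"tx": 0.5,"ty": 0,"tz": 0.03,"ax": 0,"ay": 0,"az": 0,"claw": 0.5},{"tx": 0,"ty": 0,"tz": 0,"ax": 0,"ay": 0,"az": 0,"claw": 0.5},{"tx": 0,"ty": 0,"tz": 0,"ax": 0,"ay": 0,"az": 0,"claw": 0.5}]}}

```text
time_s: 9.62
tcp_pos: [0.5267, 0.3469, 0.1362]
ee_rot: [[-0.008, -1.0, 0.001], [-0.896, 0.008, 0.445], [-0.445, 0.003, -0.896]]
wrist_force: [-0.0, -0.6, -1.0]
gripper_width: 0.181
gripper_force: 29.9
```

```bash
python3 - <<'E'
from rod import *
togo(*goal(-.106)); ext(); ext("top"); s=sense();R=np.array(s["ee_rot"]);print("tool force",(R.T@s["wrist_force"]).round(2),"moment",np.round(s["moment"],2))
E
```

```text
tcp [0.5267 0.3469 0.1362] shift cm [ 6.28 -0.12  0.35] turn [-0.003 -0.    -0.013] after turn shift [ 6.28 -0.04  0.35] F [-0.  -0.6 -1. ] j [ 36.  23.  -6. -29. -48. -20.] t 9.62 w 0.181
scene sleeve from mouth mm [-78.5   0.8] axis mean [ 0.01   -0.0057  0.0098]
top sleeve from mouth mm [-80.9 -14.9] axis mean [-0.0034 -0.0077  0.0133]
tool force [-0.25 -0.39  0.59] moment [-0.94 -0.06  0.03]
```

{"fn": "drive_tool", "kwargs": {"rows": [{"tx": 0.7,"ty": 0,"tz": 0.044,"ax": 0,"ay": 0,"az": 0,"claw": 0.5},{"tx": 0.7,"ty": 0,"tz": 0.044,"ax": 0,"ay": 0,"az": 0,"claw": 0.5},{"tx": 0.7,"ty": 0,"tz": 0.044,"ax": 0,"ay": 0,"az": 0,"claw": 0.5},{"tx": 0.7,"ty": 0,"tz": 0.044,"ax": 0,"ay": 0,"az": 0,"claw": 0.5},{"tx": 0.7,"ty": 0,"tz": 0.044,"ax": 0,"ay": 0,"az": 0,"claw": 0.5},{"tx": 0.7,"ty": 0,"tz": 0.044,"ax": 0,"ay": 0,"az": 0,"claw": 0.5},{"tx": 0.6,"ty": 0,"tz": 0.038,"ax": 0,"ay": 0,"az": 0,"claw": 0.5},{"tx": 0,"ty": 0,"tz": 0,"ax": 0,"ay": 0,"az": 0,"claw": 0.5},{"tx": 0,"ty": 0,"tz": 0,"ax": 0,"ay": 0,"az": 0,"claw": 0.5}]}}

```text
time_s: 10.47
tcp_pos: [0.5263, 0.3051, 0.1121]
ee_rot: [[-0.009, -1.0, 0.001], [-0.896, 0.008, 0.445], [-0.445, 0.003, -0.896]]
wrist_force: [-0.5, 0.1, -0.8]
gripper_width: 0.182
gripper_force: 29.9
```

```bash
python3 - <<'E'
from rod import *
togo(*goal(-.106)); o,T,R=measure();ext(); show(o,T,R,"pics/ins2.png",[.527,.24,.1]);s=sense();R=np.array(s["ee_rot"]);print("tool force",(R.T@s["wrist_force"]).round(2),"moment",np.round(s["moment"],2))
E
```

```text
tcp [0.5263 0.3051 0.1121] shift cm [ 1.46 -0.12  0.05] turn [-0.003 -0.    -0.013] after turn shift [ 1.47 -0.1   0.05] F [-0.5  0.1 -0.8] j [ 32.  23.  -9. -31. -47. -14.] t 10.47 w 0.182
scene 7 x 0.058 0.162 row off mean 0.43 at .1, slope/m [2.31543905 0.36377539] rows per mm y,z [-0.312  0.233] depth y,dz [-2.4 -2.4]
top 6 x 0.144 0.158 row off mean 6.43 at .1, slope/m [-128.10555466   12.9282571 ] rows per mm y,z [0.39 0.02] depth y,dz [17.6  4.4]
scene sleeve from mouth mm [-78.1   1. ] axis mean [ 0.01   -0.0057  0.0098]
tool force [ 0.67 -0.31  0.22] moment [-0.91 -0.05  0.01]
```

View pics/ins2.png

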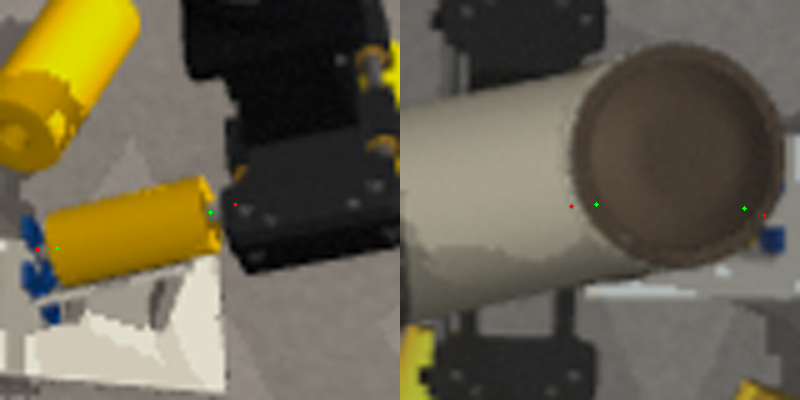

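The picture shows the shoulder still just short of the sleeve's mouth (210,212), the nose out between the blue posts (38,248), and the sleeve not moved.

{"fn": "drive_tool", "kwargs": {"rows": [{"tx": 0.4,"ty": 0,"tz": 0.025,"ax": 0,"ay": 0,"az": 0,"claw": 0.5},{"tx": 0.4,"ty": 0,"tz": 0.025,"ax": 0,"ay": 0,"az": 0,"claw": 0.5},{"tx": 0.3,"ty": 0,"tz": 0.02,"ax": 0,"ay": 0,"az": 0,"claw": 0.5},{"tx": 0,"ty": 0,"tz": 0,"ax": 0,"ay": 0,"az": 0,"claw": 0.5},{"tx": 0,"ty": 0,"tz": 0,"ax": 0,"ay": 0,"az": 0,"claw": 0.5}]}}

```text
time_s: 11.03
tcp_pos: [0.5261, 0.2957, 0.1065]
ee_rot: [[-0.008, -1.0, 0.0], [-0.896, 0.008, 0.445], [-0.445, 0.003, -0.896]]
wrist_force: [-0.5, -0.7, -0.9]
gripper_width: 0.178
gripper_force: 29.9
```

{"fn": "drive_tool", "kwargs": {"rows": [{"tx": 0.1,"ty": 0,"tz": 0.006,"ax": 0,"ay": 0,"az": 0,"claw": 0.5},{"tx": 0.1,"ty": 0,"tz": 0.006,"ax": 0,"ay": 0,"az": 0,"claw": 0.5},{"tx": 0,"ty": 0,"tz": 0,"ax": 0,"ay": 0,"az": 0,"claw": 0.5}]}}

```text
time_s: 11.28
tcp_pos: [0.526, 0.2942, 0.1056]
ee_rot: [[-0.008, -1.0, 0.0], [-0.896, 0.007, 0.445], [-0.445, 0.003, -0.896]]
wrist_force: [-0.1, -1.1, -0.9]
gripper_width: 0.185
gripper_force: 29.9
```

{"fn": "drive_tool", "kwargs": {"rows": [{"tx": 0.1,"ty": 0,"tz": 0.006,"ax": 0,"ay": 0,"az": 0,"claw": 0.5},{"tx": 0.1,"ty": 0,"tz": 0.006,"ax": 0,"ay": 0,"az": 0,"claw": 0.5},{"tx": 0,"ty": 0,"tz": 0,"ax": 0,"ay": 0,"az": 0,"claw": 0.5}]}}

```text
time_s: 11.53
tcp_pos: [0.526, 0.2924, 0.1047]
ee_rot: [[-0.008, -1.0, 0.001], [-0.896, 0.007, 0.445], [-0.445, 0.003, -0.896]]
wrist_force: [-0.2, -0.5, -1.1]
gripper_width: 0.182
gripper_force: 29.9
```

```bash
cat >> rod.py <<'E'
def tf():
    s=sense();R=np.array(s["ee_rot"]);T=np.array(s["tcp_pos"])
    print("tool force",(R.T@s["wrist_force"]).round(2),"moment tool",(R.T@s["moment"]).round(2),"tcp along -U mm",((M-T)@U*1e3).round(2))
E
python3 - <<'E'
from rod import *
togo(*goal(-.106)); tf(); ext()
E
```

```text
tcp [0.526  0.2924 0.1047] shift cm [ 0.   -0.13 -0.05] turn [-0.003 -0.    -0.013] after turn shift [ 0.   -0.13 -0.05] F [-0.2 -0.5 -1.1] j [ 31.  23. -10. -31. -47. -12.] t 11.53 w 0.182
tool force [0.9  0.16 0.76] moment tool [0.07 0.94 0.01] tcp along -U mm -46.29
scene sleeve from mouth mm [-78.5  -2.8] axis mean [ 0.0102 -0.0061  0.0105]
```

{"fn": "drive_tool", "kwargs": {"rows": [{"tx": 0.1,"ty": 0,"tz": 0.006,"ax": 0,"ay": 0,"az": 0,"claw": 0.5},{"tx": 0.1,"ty": 0,"tz": 0.006,"ax": 0,"ay": 0,"az": 0,"claw": 0.5},{"tx": 0,"ty": 0,"tz": 0,"ax": 0,"ay": 0,"az": 0,"claw": 0.5}]}}

```text
time_s: 11.83
tcp_pos: [0.526, 0.2907, 0.1036]
ee_rot: [[-0.008, -1.0, 0.001], [-0.896, 0.007, 0.445], [-0.445, 0.003, -0.896]]
wrist_force: [-0.5, -0.2, -0.9]
gripper_width: 0.181
gripper_force: 29.9
```

```bash
python3 - <<'E'
from rod import *
tf(); ext()
E
```

```text
tool force [0.58 0.51 0.77] moment tool [ 0.06  0.91 -0.1 ] tcp along -U mm -44.26
scene sleeve from mouth mm [-81.3  -5.6] axis mean [ 0.01   -0.0059  0.0102]
```

{"fn": "drive_tool", "kwargs": {"rows": [{"tx": 0.1,"ty": 0,"tz": 0.006,"ax": 0,"ay": 0,"az": 0,"claw": 0.5},{"tx": 0.1,"ty": 0,"tz": 0.006,"ax": 0,"ay": 0,"az": 0,"claw": 0.5},{"tx": 0,"ty": 0,"tz": 0,"ax": 0,"ay": 0,"az": 0,"claw": 0.5}]}}

```text
time_s: 12.13
tcp_pos: [0.526, 0.2889, 0.1026]
ee_rot: [[-0.008, -1.0, 0.001], [-0.896, 0.007, 0.445], [-0.445, 0.003, -0.896]]
wrist_force: [-0.1, -1.7, -0.8]
gripper_width: 0.181
gripper_force: 29.9
```

```bash
python3 - <<'E'
from rod import *
tf(); ext()
E
```

```text
tool force [ 1.86  0.09 -0.03] moment tool [ 0.06  0.92 -0.04] tcp along -U mm -42.19
scene sleeve from mouth mm [-83.4  -8.3] axis mean [ 0.0101 -0.0061  0.0105]
```

{"fn": "drive_tool", "kwargs": {"rows": [{"tx": 0.1,"ty": 0,"tz": 0.006,"ax": 0,"ay": 0,"az": 0,"claw": 0.5},{"tx": 0.1,"ty": 0,"tz": 0.006,"ax": 0,"ay": 0,"az": 0,"claw": 0.5},{"tx": 0,"ty": 0,"tz": 0,"ax": 0,"ay": 0,"az": 0,"claw": 0.5}]}}

```text
time_s: 12.43
tcp_pos: [0.526, 0.2871, 0.1016]
ee_rot: [[-0.008, -1.0, 0.001], [-0.896, 0.008, 0.445], [-0.445, 0.003, -0.896]]
wrist_force: [0.6, 0.3, -0.2]
gripper_width: 0.182
gripper_force: 29.9
```

```bash
python3 - <<'E'
from rod import *
tf(); ext()
E
```

```text
tool force [-0.2  -0.56  0.31] moment tool [ 0.11  0.94 -0.01] tcp along -U mm -40.19
scene sleeve from mouth mm [-84.6  -9.8] axis mean [ 0.0102 -0.0061  0.0105]
```

{"fn": "drive_tool", "kwargs": {"rows": [{"tx": 0.1,"ty": 0,"tz": 0.006,"ax": 0,"ay": 0,"az": 0,"claw": 0.5},{"tx": 0.1,"ty": 0,"tz": 0.006,"ax": 0,"ay": 0,"az": 0,"claw": 0.5},{"tx": 0,"ty": 0,"tz": 0,"ax": 0,"ay": 0,"az": 0,"claw": 0.5}]}}

```text
time_s: 12.73
tcp_pos: [0.526, 0.2854, 0.1006]
ee_rot: [[-0.008, -1.0, 0.001], [-0.896, 0.008, 0.445], [-0.445, 0.003, -0.896]]
wrist_force: [0.9, 0.6, -0.1]
gripper_width: 0.18
gripper_force: 29.9
```

```bash
python3 - <<'E'
from rod import *
tf(); ext()
E
```

```text
tool force [-0.53 -0.85  0.41] moment tool [ 0.01  0.9  -0.05] tcp along -U mm -38.2
scene sleeve from mouth mm [-86.8 -11.7] axis mean [ 0.0102 -0.0061  0.0105]
```

{"fn": "drive_tool", "kwargs": {"rows": [{"tx": 0.08,"ty": 0,"tz": 0.005,"ax": 0,"ay": 0,"az": 0,"claw": 0.5},{"tx": 0.08,"ty": 0,"tz": 0.005,"ax": 0,"ay": 0,"az": 0,"claw": 0.5},{"tx": 0,"ty": 0,"tz": 0,"ax": 0,"ay": 0,"az": 0,"claw": 0.5}]}}

```text
time_s: 13.03
tcp_pos: [0.526, 0.2841, 0.0999]
ee_rot: [[-0.008, -1.0, 0.001], [-0.896, 0.008, 0.445], [-0.445, 0.003, -0.896]]
wrist_force: [0.2, -0.3, -0.4]
gripper_width: 0.184
gripper_force: 29.9
```

```bash
python3 - <<'E'
from rod import *
tf(); ext()
E
```

```text
tool force [ 0.45 -0.22  0.19] moment tool [0.07 0.96 0.  ] tcp along -U mm -36.67
scene sleeve from mouth mm [-89.2 -13.1] axis mean [ 0.0101 -0.0061  0.0105]
```

{"fn": "drive_tool", "kwargs": {"rows": [{"tx": 0.08,"ty": 0,"tz": 0.005,"ax": 0,"ay": 0,"az": 0,"claw": 0.5},{"tx": 0.08,"ty": 0,"tz": 0.005,"ax": 0,"ay": 0,"az": 0,"claw": 0.5},{"tx": 0,"ty": 0,"tz": 0,"ax": 0,"ay": 0,"az": 0,"claw": 0.5}]}}

```text
time_s: 13.33
tcp_pos: [0.526, 0.2831, 0.0993]
ee_rot: [[-0.008, -1.0, 0.001], [-0.895, 0.007, 0.445], [-0.445, 0.003, -0.895]]
wrist_force: [-1.0, 0.7, -0.2]
gripper_width: 0.181
gripper_force: 29.9
```

```bash
python3 - <<'E'
from rod import *
tf(); ext()
E
```

```text
tool force [-0.58  0.98  0.46] moment tool [ 0.01  0.52 -0.03] tcp along -U mm -35.55
scene sleeve from mouth mm [-89.6 -15.3] axis mean [ 0.0101 -0.0061  0.0105]
```

The moment shifted by 0.4 Nm and the last step fell short, so the stop has been reached. I'll continue in finer steps.

{"fn": "drive_tool", "kwargs": {"rows": [{"tx": 0.08,"ty": 0,"tz": 0.005,"ax": 0,"ay": 0,"az": 0,"claw": 0.5},{"tx": 0,"ty": 0,"tz": 0,"ax": 0,"ay": 0,"az": 0,"claw": 0.5},{"tx": 0,"ty": 0,"tz": 0,"ax": 0,"ay": 0,"az": 0,"claw": 0.5}]}}

```text
time_s: 13.63
tcp_pos: [0.5261, 0.283, 0.0993]
ee_rot: [[-0.008, -1.0, 0.001], [-0.895, 0.007, 0.446], [-0.446, 0.002, -0.895]]
wrist_force: [-0.9, 4.9, 2.1]
gripper_width: 0.182
gripper_force: 30.0
```

```bash
python3 - <<'E'
from rod import *
tf(); ext(); tf()
E
```

```text
tool force [-5.29  0.98  0.29] moment tool [-0.28 -0.6   0.04] tcp along -U mm -35.47
scene sleeve from mouth mm [-89.3 -15.2] axis mean [ 0.0102 -0.0061  0.0105]
tool force [-5.97  1.72  0.52] moment tool [-0.28 -0.83 -0.05] tcp along -U mm -35.49
```

{"fn": "drive_tool", "kwargs": {"rows": [{"tx": 0.07,"ty": 0,"tz": 0.004,"ax": 0,"ay": 0,"az": 0,"claw": 0.5},{"tx": 0,"ty": 0,"tz": 0,"ax": 0,"ay": 0,"az": 0,"claw": 0.5},{"tx": 0,"ty": 0,"tz": 0,"ax": 0,"ay": 0,"az": 0,"claw": 0.5},{"tx": 0,"ty": 0,"tz": 0,"ax": 0,"ay": 0,"az": 0,"claw": 0.5}]}}

```text
time_s: 14.02
tcp_pos: [0.5262, 0.283, 0.0994]
ee_rot: [[-0.007, -1.0, 0.001], [-0.895, 0.007, 0.447], [-0.447, 0.002, -0.895]]
wrist_force: [-0.9, 6.1, 2.7]
gripper_width: 0.182
gripper_force: 30.0
```

```bash
python3 - <<'E'
from rod import *
tf(); o,T,R=measure(); tf(); show(o,T,R,"pics/home.png",[.527,.22,.09])
E
```

```text
tool force [-6.66  0.93  0.28] moment tool [-0.47 -1.29 -0.04] tcp along -U mm -35.45
scene 7 x 0.133 0.152 row off mean 0.64 at .1, slope/m [-36.01494166   2.2155508 ] rows per mm y,z [-0.31   0.228] depth y,dz [-4.2 -3.9]Traceback (most recent call last):
  File "<stdin>", line 2, in <module>
  File "rod.py", line 47, in measure
    print(n,len(a),"x",a[:,0].min().round(3),a[:,0].max().round(3),"row off mean",a[:,1].mean().round(2),"at .1, slope/m",k,"rows per mm y,z",(e[1:,1]-e[0,1]).round(3),"depth y,dz",a[:,3:].mean(0).round(1))
                       ~^^^^^
IndexError: too many indices for array: array is 1-dimensional, but 2 were indexed
```

{"fn": "drive_tool", "kwargs": {"rows": [{"tx": 0.07,"ty": 0,"tz": 0.004,"ax": 0,"ay": 0,"az": 0,"claw": 0.5},{"tx": 0.05,"ty": 0,"tz": 0.003,"ax": 0,"ay": 0,"az": 0,"claw": 0.5},{"tx": 0,"ty": 0,"tz": 0,"ax": 0,"ay": 0,"az": 0,"claw": 0.5},{"tx": 0,"ty": 0,"tz": 0,"ax": 0,"ay": 0,"az": 0,"claw": 0.5},{"tx": 0,"ty": 0,"tz": 0,"ax": 0,"ay": 0,"az": 0,"claw": 0.5}]}}

```text
time_s: 14.53
tcp_pos: [0.5263, 0.2829, 0.0994]
ee_rot: [[-0.007, -1.0, 0.002], [-0.894, 0.007, 0.448], [-0.448, 0.001, -0.894]]
wrist_force: [-1.4, 8.2, 4.7]
gripper_width: 0.18
gripper_force: 30.0
```

```bash
python3 - <<'E'
from rod import *
tf(); p=ext(); tf(); p=ext();tf()
E
```

```text
tool force [-9.39  1.46 -0.55] moment tool [-0.61 -1.98  0.05] tcp along -U mm -35.45
scene sleeve from mouth mm [-89.6 -15.9] axis mean [ 0.0102 -0.0061  0.0105]
tool force [-10.16   1.53  -0.12] moment tool [-0.69 -2.05  0.04] tcp along -U mm -35.43
scene sleeve from mouth mm [-89.2 -15.4] axis mean [ 0.0102 -0.0061  0.0105]
tool force [-9.99  2.75  0.25] moment tool [-0.63 -2.05  0.06] tcp along -U mm -35.47
```

About 10 N is held at the stop. Now I ease back and raise the nose gently.

{"fn": "drive_tool", "kwargs": {"rows": [{"tx": -0.1,"ty": 0,"tz": -0.006,"ax": 0,"ay": 0,"az": 0,"claw": 0.5},{"tx": -0.1,"ty": 0,"tz": -0.006,"ax": 0,"ay": 0,"az": 0,"claw": 0.5},{"tx": -0.1,"ty": 0,"tz": -0.006,"ax": 0,"ay": 0,"az": 0,"claw": 0.5},{"tx": -0.1,"ty": 0,"tz": -0.01,"ax": 0,"ay": 0.01,"az": 0,"claw": 0.5},{"tx": -0.1,"ty": 0,"tz": -0.02,"ax": 0,"ay": 0.01,"az": 0,"claw": 0.5},{"tx": -0.1,"ty": 0,"tz": -0.02,"ax": 0,"ay": 0.01,"az": 0,"claw": 0.5},{"tx": -0.1,"ty": 0,"tz": -0.02,"ax": 0,"ay": 0.01,"az": 0,"claw": 0.5},{"tx": 0,"ty": 0,"tz": 0,"ax": 0,"ay": 0,"az": 0,"claw": 0.5}]}}

```text
time_s: 15.3
tcp_pos: [0.5257, 0.2863, 0.1013]
ee_rot: [[-0.007, -1.0, -0.0], [-0.913, 0.007, 0.407], [-0.407, 0.003, -0.913]]
wrist_force: [0.5, -0.4, -1.9]
gripper_width: 0.186
gripper_force: 29.9
```

```bash
python3 - <<'E'
from rod import *
tf(); p=ext(); tf()
E
```

```text
tool force [ 1.18 -0.46  1.58] moment tool [0.06 0.83 0.01] tcp along -U mm -39.32
scene sleeve from mouth mm [-88.1  -9.5] axis mean [ 0.009  -0.0068  0.0117]
tool force [0.57 0.34 1.23] moment tool [0.08 0.86 0.01] tcp along -U mm -39.36
```

{"fn": "drive_tool", "kwargs": {"rows": [{"tx": -0.05,"ty": 0,"tz": -0.04,"ax": 0,"ay": 0.02,"az": 0,"claw": 0.5},{"tx": -0.05,"ty": 0,"tz": -0.04,"ax": 0,"ay": 0.02,"az": 0,"claw": 0.5},{"tx": -0.02,"ty": 0,"tz": -0.04,"ax": 0,"ay": 0.02,"az": 0,"claw": 0.5},{"tx": 0,"ty": 0,"tz": -0.04,"ax": 0,"ay": 0.02,"az": 0,"claw": 0.5},{"tx": 0,"ty": 0,"tz": -0.04,"ax": 0,"ay": 0.02,"az": 0,"claw": 0.5},{"tx": 0,"ty": 0,"tz": -0.04,"ax": 0,"ay": 0.02,"az": 0,"claw": 0.5},{"tx": 0,"ty": 0,"tz": 0,"ax": 0,"ay": 0,"az": 0,"claw": 0.5}]}}

```text
time_s: 15.93
tcp_pos: [0.5257, 0.2869, 0.1042]
ee_rot: [[-0.007, -1.0, -0.001], [-0.955, 0.006, 0.296], [-0.296, 0.003, -0.955]]
wrist_force: [0.4, -0.5, -1.7]
gripper_width: 0.184
gripper_force: 29.9
```

```bash
cat >> rod.py <<'E'
def slv(n="scene"):
    "sleeve by cylinder fit near the rod; prints it in the tool frame"
    s=sense();R=np.array(s["ee_rot"]);T=np.array(s["tcp_pos"])
    p,d,c=grab(n);vv,uu=np.mgrid[0:400,0:640]
    W=world(c,np.c_[uu.ravel(),vv.ravel()],d.ravel());hsv=cv2.cvtColor(p,cv2.COLOR_RGB2HSV).reshape(-1,3)
    q=(W-T)@R
    m=(d.ravel()>0)&(hsv[:,0]>15)&(hsv[:,0]<35)&(hsv[:,1]>120)&(hsv[:,2]>40)&(abs(q[:,0]-.1)<.09)&(np.hypot(q[:,1],q[:,2]+.01)<.036)
    Q=q[m]
    def r(v):
        a=np.array([1,v[2],v[3]]);a/=np.linalg.norm(a)
        return np.linalg.norm(np.cross(Q-[.09,v[0],v[1]],a),axis=1)-.02
    f=least_squares(r,[0,-.01,0,.06],loss="soft_l1",f_scale=.001).x
    a=R@(np.array([1,f[2],f[3]])/np.linalg.norm([1,f[2],f[3]]))
    t=Q[:,0]
    P=T+R@np.array([np.percentile(t,99),*(f[:2]+f[2:]*(np.percentile(t,99)-.09))])
    print(n,len(Q),"axis y,z@.09",f[:2].round(4),"slopes",f[2:].round(3),"x ends mm",np.percentile(t*1e3,[1,99]).round(1),"pitch deg",np.degrees(np.arcsin(-a[2])).round(1),"low end",P.round(4))
    return p
E
python3 - <<'E'
from rod import *
tf(); slv(); slv("top"); tf()
E
```

```text
tool force [ 0.99 -0.4   1.48] moment tool [ 0.04  0.53 -0.02] tcp along -U mm -41.28
scene 525 axis y,z@.09 [-0.0007 -0.0084] slopes [-0.008  0.062] x ends mm [ 50.5 131. ] pitch deg 20.8 low end [0.5259 0.16   0.0711]
top 316 axis y,z@.09 [-0.0005 -0.0084] slopes [0.018 0.075] x ends mm [ 72.2 132.4] pitch deg 21.5 low end [0.5244 0.1588 0.0698]
tool force [0.17 0.57 1.9 ] moment tool [ 0.06  0.6  -0.02] tcp along -U mm -40.93
```

{"fn": "drive_tool", "kwargs": {"rows": [{"tx": 0,"ty": 0,"tz": -0.1,"ax": 0,"ay": 0.03,"az": 0,"claw": 0.5},{"tx": 0,"ty": 0,"tz": -0.1,"ax": 0,"ay": 0.03,"az": 0,"claw": 0.5},{"tx": 0,"ty": 0,"tz": -0.15,"ax": 0,"ay": 0.035,"az": 0,"claw": 0.5},{"tx": 0,"ty": 0,"tz": -0.2,"ax": 0,"ay": 0.035,"az": 0,"claw": 0.5},{"tx": 0,"ty": 0,"tz": -0.2,"ax": 0,"ay": 0.035,"az": 0,"claw": 0.5},{"tx": 0,"ty": 0,"tz": -0.3,"ax": 0,"ay": 0.035,"az": 0,"claw": 0.5},{"tx": 0,"ty": 0,"tz": -0.3,"ax": 0,"ay": 0.035,"az": 0,"claw": 0.5},{"tx": 0,"ty": 0,"tz": -0.3,"ax": 0,"ay": 0.035,"az": 0,"claw": 0.5},{"tx": 0,"ty": 0,"tz": -0.3,"ax": 0,"ay": 0.035,"az": 0,"claw": 0.5},{"tx": 0,"ty": 0,"tz": 0,"ax": 0,"ay": 0.035,"az": 0,"claw": 0.5}]}}

```text
time_s: 16.87
tcp_pos: [0.5264, 0.2839, 0.1242]
ee_rot: [[-0.008, -1.0, -0.002], [-0.999, 0.008, -0.039], [0.039, 0.002, -0.999]]
wrist_force: [0.3, -0.1, -0.6]
gripper_width: 0.183
gripper_force: 29.9
```

```bash
python3 - <<'E'
from rod import *
tf(); slv(); slv("top"); tf(); print(sense()["tcp_pos"])
E
```

```text
tool force [ 0.08 -0.33  0.64] moment tool [ 0.07 -0.32  0.01] tcp along -U mm -48.66
scene 581 axis y,z@.09 [-0.0005 -0.0091] slopes [-0.006  0.071] x ends mm [ 52.5 132.3] pitch deg 1.8 low end [0.5261 0.1519 0.1355]
top 526 axis y,z@.09 [-0.0002 -0.008 ] slopes [-0.002  0.069] x ends mm [ 56.9 133.5] pitch deg 1.6 low end [0.5258 0.1515 0.134 ]
tool force [0.01 0.17 1.98] moment tool [ 0.07 -0.35 -0.06] tcp along -U mm -48.63
[0.52593295 0.28444029 0.1231634 ]
```

The sleeve is level on the bar and clear of the rack. I lift on.

{"fn": "drive_tool", "kwargs": {"rows": [{"tx": 0,"ty": 0,"tz": -0.5,"ax": 0,"ay": 0.014,"az": 0,"claw": 0.5},{"tx": 0,"ty": 0,"tz": -1,"ax": 0,"ay": 0.014,"az": 0,"claw": 0.5},{"tx": 0,"ty": 0,"tz": -1.5,"ax": 0,"ay": 0,"az": 0,"claw": 0.5},{"tx": 0,"ty": 0,"tz": -2,"ax": 0,"ay": 0,"az": 0,"claw": 0.5},{"tx": 0,"ty": 0,"tz": -2,"ax": 0,"ay": 0,"az": 0,"claw": 0.5},{"tx": 0,"ty": 0,"tz": -1.5,"ax": 0,"ay": 0,"az": 0,"claw": 0.5},{"tx": 0,"ty": 0,"tz": -1,"ax": 0,"ay": 0,"az": 0,"claw": 0.5},{"tx": 0,"ty": 0,"tz": -0.5,"ax": 0,"ay": 0,"az": 0,"claw": 0.5},{"tx": 0,"ty": 0,"tz": 0,"ax": 0,"ay": 0,"az": 0,"claw": 0.5},{"tx": 0,"ty": 0,"tz": 0,"ax": 0,"ay": 0,"az": 0,"claw": 0.5}]}}

```text
time_s: 17.8
tcp_pos: [0.526, 0.29, 0.2227]
ee_rot: [[-0.008, -1.0, -0.005], [-0.998, 0.008, -0.067], [0.067, 0.004, -0.998]]
wrist_force: [-1.1, 0.5, -1.7]
gripper_width: 0.188
gripper_force: 29.9
```

```bash
python3 - <<'E'
from rod import *
slv(); slv("top"); togo([.5339,-.1181,.22],tool(.111,-.068))
E
```

```text
scene 690 axis y,z@.09 [-0.0004 -0.009 ] slopes [-0.005  0.049] x ends mm [ 51.7 131.6] pitch deg -1.0 low end [0.5256 0.1591 0.2385]
top 624 axis y,z@.09 [-0.0001 -0.0075] slopes [-0.011  0.066] x ends mm [ 56. 134.] pitch deg -0.1 low end [0.5254 0.1564 0.2359]
tcp [0.5258 0.2898 0.222 ] shift cm [40.67 -1.13  2.99] turn [-0.002 -0.001  0.103] after turn shift [40.35 -5.3   2.95] F [ 0.5 -0.4 -1.2] j [ 46.  21.  -3.   3. -70. -47.] t 17.9 w 0.181
```

{"fn": "drive_tool", "kwargs": {"rows": [{"tx": 0,"ty": 0,"tz": 0,"ax": 0,"ay": 0,"az": 0.05,"claw": 0.5},{"tx": 0,"ty": 0,"tz": 0,"ax": 0,"ay": 0,"az": 0.053,"claw": 0.5},{"tx": 1,"ty": -0.13,"tz": 0.07,"ax": 0,"ay": 0,"az": 0,"claw": 0.5},{"tx": 2,"ty": -0.26,"tz": 0.14,"ax": 0,"ay": 0,"az": 0,"claw": 0.5},{"tx": 3,"ty": -0.39,"tz": 0.21,"ax": 0,"ay": 0,"az": 0,"claw": 0.5},{"tx": 3,"ty": -0.39,"tz": 0.21,"ax": 0,"ay": 0,"az": 0,"claw": 0.5},{"tx": 3,"ty": -0.39,"tz": 0.21,"ax": 0,"ay": 0,"az": 0,"claw": 0.5},{"tx": 3,"ty": -0.39,"tz": 0.21,"ax": 0,"ay": 0,"az": 0,"claw": 0.5},{"tx": 3,"ty": -0.39,"tz": 0.21,"ax": 0,"ay": 0,"az": 0,"claw": 0.5},{"tx": 3,"ty": -0.39,"tz": 0.21,"ax": 0,"ay": 0,"az": 0,"claw": 0.5}]}}

```text
time_s: 18.73
tcp_pos: [0.5295, 0.0759, 0.2223]
ee_rot: [[-0.108, -0.994, -0.005], [-0.992, 0.108, -0.068], [0.068, -0.002, -0.998]]
wrist_force: [0.6, -0.1, -1.3]
gripper_width: 0.182
gripper_force: 30.0
```

{"fn": "drive_tool", "kwargs": {"rows": [{"tx": 3,"ty": -0.39,"tz": 0.21,"ax": 0,"ay": 0,"az": 0,"claw": 0.5},{"tx": 3,"ty": -0.39,"tz": 0.21,"ax": 0,"ay": 0,"az": 0,"claw": 0.5},{"tx": 3,"ty": -0.39,"tz": 0.21,"ax": 0,"ay": 0,"az": 0,"claw": 0.5},{"tx": 3,"ty": -0.39,"tz": 0.21,"ax": 0,"ay": 0,"az": 0,"claw": 0.5},{"tx": 3,"ty": -0.39,"tz": 0.21,"ax": 0,"ay": 0,"az": 0,"claw": 0.5},{"tx": 2.3,"ty": -0.3,"tz": 0.16,"ax": 0,"ay": 0,"az": 0,"claw": 0.5},{"tx": 1.4,"ty": -0.18,"tz": 0.1,"ax": 0,"ay": 0,"az": 0,"claw": 0.5},{"tx": 0.6,"ty": -0.08,"tz": 0.05,"ax": 0,"ay": 0,"az": 0,"claw": 0.5},{"tx": 0,"ty": 0,"tz": 0,"ax": 0,"ay": 0,"az": 0,"claw": 0.5},{"tx": 0,"ty": 0,"tz": 0,"ax": 0,"ay": 0,"az": 0,"claw": 0.5}]}}

```text
time_s: 19.57
tcp_pos: [0.5336, -0.117, 0.2219]
ee_rot: [[-0.11, -0.994, -0.004], [-0.992, 0.11, -0.067], [0.067, -0.003, -0.998]]
wrist_force: [0.3, 1.7, -1.9]
gripper_width: 0.18
gripper_force: 29.9
```

```bash
cat >> rod.py <<'E'
def tubcheck():
    "sleeve axis in the tub frame, by both cameras"
    C=np.array([.526,-.205,0]);y=np.array([.1075,1,0]);y/=np.linalg.norm(y);x=np.array([y[1],-y[0],0])
    B=np.c_[x,y,[0,0,1]]
    s=sense();R=np.array(s["ee_rot"]);T=np.array(s["tcp_pos"])
    print("tcp in tub mm",((T-C)@B*1e3).round(1))
    for n in("scene","top"):
        p,d,c=grab(n);vv,uu=np.mgrid[0:400,0:640]
        W=world(c,np.c_[uu.ravel(),vv.ravel()],d.ravel());hsv=cv2.cvtColor(p,cv2.COLOR_RGB2HSV).reshape(-1,3)
        q=(W-C)@B
        m=(d.ravel()>0)&(hsv[:,0]>15)&(hsv[:,0]<35)&(hsv[:,1]>120)&(hsv[:,2]>40)&(abs(q[:,0])<.05)&(abs(q[:,1])<.09)&(q[:,2]>.05)
        Q=q[m]
        if len(Q)<50: print(n,len(Q));continue
        def r(v):
            a=np.array([v[2],1,v[3]]);a/=np.linalg.norm(a)
            return np.linalg.norm(np.cross(Q-[v[0],0,v[1]],a),axis=1)-.02
        f=least_squares(r,[0,np.median(Q[:,2])-.01,0,0],loss="soft_l1",f_scale=.001).x
        print(n,len(Q),"tub x,z at y=0 mm",(f[:2]*1e3).round(1),"slopes",f[2:].round(3),"y ends mm",np.percentile(Q[:,1]*1e3,[1,99]).round(1))
E
python3 - <<'E'
from rod import *
togo([.5339,-.1181,.12],tool(.111,-.068)); tubcheck()
E
```

```text
tcp [ 0.5336 -0.117   0.2219] shift cm [-5.800e-01 -1.000e-02  1.018e+01] turn [-0.003  0.001  0.   ] after turn shift [-0.59 -0.04 10.18] F [ 0.3  1.7 -1.9] j [  7.  14. -13.   4. -64. -15.] t 19.57 w 0.18
tcp in tub mm [ -1.8  88.3 221.9]
scene 469 tub x,z at y=0 mm [ -1.6 236.1] slopes [-0.027  0.005] y ends mm [-39.8  22.6]
top 602 tub x,z at y=0 mm [ -1.8 235.8] slopes [0.003 0.004] y ends mm [-42.3  36.3]
```

{"fn": "drive_tool", "kwargs": {"rows": [{"tx": -0.07,"ty": 0,"tz": 1,"ax": 0,"ay": 0,"az": 0,"claw": 0.5},{"tx": -0.13,"ty": 0,"tz": 2,"ax": 0,"ay": 0,"az": 0,"claw": 0.5},{"tx": -0.17,"ty": 0,"tz": 2.5,"ax": 0,"ay": 0,"az": 0,"claw": 0.5},{"tx": -0.17,"ty": 0,"tz": 2.5,"ax": 0,"ay": 0,"az": 0,"claw": 0.5},{"tx": -0.1,"ty": 0,"tz": 1.5,"ax": 0,"ay": 0,"az": 0,"claw": 0.5},{"tx": -0.04,"ty": 0,"tz": 0.6,"ax": 0,"ay": 0,"az": 0,"claw": 0.5},{"tx": 0,"ty": 0,"tz": 0,"ax": 0,"ay": 0,"az": 0,"claw": 0.5},{"tx": 0,"ty": 0,"tz": 0,"ax": 0,"ay": 0,"az": 0,"claw": 0.5},{"tx": 0,"ty": 0,"tz": 0,"ax": 0,"ay": 0,"az": 0,"claw": 0.5}]}}

```text
time_s: 20.42
tcp_pos: [0.5356, -0.1167, 0.1223]
ee_rot: [[-0.109, -0.994, -0.001], [-0.992, 0.109, -0.067], [0.067, -0.007, -0.998]]
wrist_force: [-0.2, 0.1, -0.8]
gripper_width: 0.18
gripper_force: 29.9
```

```bash
python3 - <<'E'
from rod import *
tubcheck(); tf(); p,d,c=grab("scene");q,e,g=grab("top")
A=cv2.resize(p[110:210,210:310],(400,400),interpolation=cv2.INTER_CUBIC);B=cv2.resize(q[185:285,350:450],(400,400),interpolation=cv2.INTER_CUBIC)
cv2.imwrite("pics/seat.png",np.hstack([A,B])[:,:,::-1])
togo([.5339,-.1181,.0755],tool(.111,-.068))
E
```

```text
tcp in tub mm [1.000e-01 8.880e+01 1.223e+02]
scene 431 tub x,z at y=0 mm [1.000e-01 1.372e+02] slopes [0.014 0.004] y ends mm [-48.5  34. ]
top 526 tub x,z at y=0 mm [-1.000e-01  1.359e+02] slopes [ 0.004 -0.003] y ends mm [-51.3  35.8]
tool force [-0.38 -0.02  2.32] moment tool [ 0.   -0.43  0.04] tcp along -U mm 299.23
tcp [ 0.535  -0.1169  0.1221] shift cm [-0.18  0.13  4.66] turn [-0.006  0.001  0.   ] after turn shift [-0.19  0.1   4.66] F [-0.3 -0.3 -1.8] j [  7.  20. -21.   5. -50. -16.] t 20.62 w 0.182
```

View pics/seat.png

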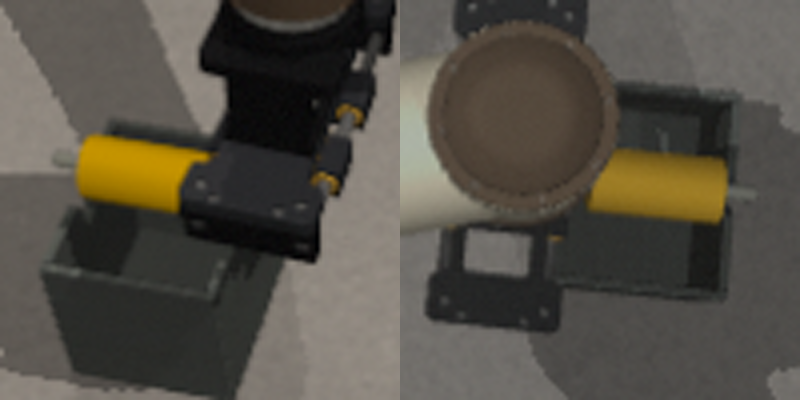

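The picture shows the bar over both slots. However, the sleeve has slid about 8 mm towards the tip on the way down: its end is at (725,190) in the top view, over the far wall. I'll go up, tilt the nose up so it slides back to the shoulder, and come down with the nose slightly up.

{"fn": "drive_tool", "kwargs": {"rows": [{"tx": 0,"ty": 0,"tz": -1,"ax": 0,"ay": 0.03,"az": 0,"claw": 0.5},{"tx": 0,"ty": 0,"tz": -1,"ax": 0,"ay": 0.05,"az": 0,"claw": 0.5},{"tx": 0,"ty": 0,"tz": -1,"ax": 0,"ay": 0.06,"az": 0,"claw": 0.5},{"tx": 0,"ty": 0,"tz": 0,"ax": 0,"ay": 0.06,"az": 0,"claw": 0.5},{"tx": 0,"ty": 0,"tz": 0,"ax": 0,"ay": 0.06,"az": 0,"claw": 0.5},{"tx": 0,"ty": 0,"tz": 0,"ax": 0,"ay": 0.06,"az": 0,"claw": 0.5},{"tx": 0,"ty": 0,"tz": 0,"ax": 0,"ay": 0.04,"az": 0,"claw": 0.5},{"tx": 0,"ty": 0,"tz": 0,"ax": 0,"ay": 0,"az": 0,"claw": 0.5},{"tx": 0,"ty": 0,"tz": 0,"ax": 0,"ay": 0,"az": 0,"claw": 0.5}]}}

```text
time_s: 21.37
tcp_pos: [0.5348, -0.1135, 0.151]
ee_rot: [[-0.101, -0.994, -0.041], [-0.905, 0.109, -0.411], [0.413, -0.004, -0.911]]
wrist_force: [0.5, 0.2, -1.7]
gripper_width: 0.179
gripper_force: 29.9
```

```bash
python3 - <<'E'
from rod import *
slv(); slv("top"); tf(); print(sense()["tcp_pos"])
E
```

```text
scene 585 axis y,z@.09 [-0.     -0.0095] slopes [0.001 0.054] x ends mm [ 50.9 128. ] pitch deg -21.3 low end [ 0.5222 -0.2263  0.2106]
top 619 axis y,z@.09 [ 0.     -0.0075] slopes [-0.012  0.07 ] x ends mm [ 53.7 132. ] pitch deg -20.4 low end [ 0.5221 -0.2315  0.2098]
tool force [-0.17  0.47  2.52] moment tool [-0.01 -1.23  0.05] tcp along -U mm 282.28
[ 0.53501398 -0.11396048  0.15137186]
```

```bash
cat >> rod.py <<'E'
def seat(phi,h,ysh=.041,tx=-.0005,xs=.050):
    "TCP pose with rod tip-up phi, rod axis h above seat at handle-side slot"
    C=np.array([.526,-.205,0]);y=np.array([.1075,1,0]);y/=np.linalg.norm(y);x=np.array([y[1],-y[0],0])
    R=tool(.1095,-.065-phi)
    xp=xs-.013
    P=C+x*tx+y*(ysh+.013)+[0,0,.09+h]
    return P-R@[xp,0,-.0158+.065*xp],R
E
python3 - <<'E'
from rod import *
for a in((.15,.06),(.12,.02),(.12,.003),(0,.001)): print(a,seat(*a)[0].round(4)); togo(*seat(*a))
E
```

```text
(0.15, 0.06) [ 0.5349 -0.1182  0.129 ]
tcp [ 0.535  -0.114   0.1514] shift cm [-0.54 -0.02  2.21] turn [-0.004 -0.21  -0.003] after turn shift [-0.07 -0.03  2.27] F [-0.6 -0.8 -2.4] j [ 16.  20. -28.  28. -55. -41.] t 21.47 w 0.183
(0.12, 0.02) [ 0.535  -0.1176  0.09  ]
tcp [ 0.535  -0.114   0.1514] shift cm [-2.21 -0.    5.74] turn [-0.004 -0.24  -0.003] after turn shift [-0.78 -0.03  6.1 ] F [-0.6 -0.8 -2.4] j [ 16.  20. -28.  28. -55. -41.] t 21.47 w 0.183
(0.12, 0.003) [ 0.535  -0.1176  0.073 ]
tcp [ 0.535  -0.114   0.1514] shift cm [-2.91  0.01  7.28] turn [-0.004 -0.24  -0.003] after turn shift [-1.09 -0.03  7.77] F [-0.6 -0.8 -2.4] j [ 16.  20. -28.  28. -55. -41.] t 21.47 w 0.183
(0, 0.001) [ 0.5352 -0.1154  0.0752]
tcp [ 0.535  -0.114   0.1514] shift cm [-3.01  0.    6.99] turn [-0.005 -0.36  -0.003] after turn shift [-0.35 -0.03  7.61] F [-0.6 -0.8 -2.4] j [ 16.  20. -28.  28. -55. -41.] t 21.47 w 0.183
```

{"fn": "drive_tool", "kwargs": {"rows": [{"tx": 0,"ty": 0,"tz": 0,"ax": 0,"ay": -0.03,"az": 0,"claw": 0.5},{"tx": 0,"ty": 0,"tz": 0,"ax": 0,"ay": -0.05,"az": 0,"claw": 0.5},{"tx": 0,"ty": 0,"tz": 0,"ax": 0,"ay": -0.06,"az": 0,"claw": 0.5},{"tx": 0,"ty": 0,"tz": 0,"ax": 0,"ay": -0.06,"az": 0,"claw": 0.5},{"tx": 0,"ty": 0,"tz": 0,"ax": 0,"ay": -0.03,"az": 0,"claw": 0.5},{"tx": 0,"ty": 0,"tz": 0,"ax": 0,"ay": -0.01,"az": 0,"claw": 0.5},{"tx": 0,"ty": 0,"tz": 0,"ax": 0,"ay": 0,"az": 0,"claw": 0.5}]}}

```text
time_s: 22.05
tcp_pos: [0.5349, -0.1147, 0.1516]
ee_rot: [[-0.111, -0.994, -0.015], [-0.976, 0.112, -0.185], [0.185, -0.005, -0.983]]
wrist_force: [-0.0, -0.7, -1.9]
gripper_width: 0.175
gripper_force: 29.9
```

{"fn": "drive_tool", "kwargs": {"rows": [{"tx": -0.04,"ty": 0,"tz": 0.3,"ax": 0,"ay": 0,"az": 0,"claw": 0.5},{"tx": -0.08,"ty": 0,"tz": 0.6,"ax": 0,"ay": 0,"az": 0,"claw": 0.5},{"tx": -0.1,"ty": 0,"tz": 0.8,"ax": 0,"ay": 0,"az": 0,"claw": 0.5},{"tx": -0.1,"ty": 0,"tz": 0.8,"ax": 0,"ay": 0,"az": 0,"claw": 0.5},{"tx": -0.1,"ty": 0,"tz": 0.8,"ax": 0,"ay": 0,"az": 0,"claw": 0.5},{"tx": -0.1,"ty": 0,"tz": 0.8,"ax": 0,"ay": 0,"az": 0,"claw": 0.5},{"tx": -0.1,"ty": 0,"tz": 0.8,"ax": 0,"ay": 0,"az": 0,"claw": 0.5},{"tx": -0.08,"ty": 0,"tz": 0.6,"ax": 0,"ay": 0,"az": 0,"claw": 0.5},{"tx": -0.05,"ty": 0,"tz": 0.4,"ax": 0,"ay": 0,"az": 0,"claw": 0.5},{"tx": 0,"ty": 0,"tz": 0,"ax": 0,"ay": 0,"az": 0,"claw": 0.5}]}}

```text
time_s: 22.88
tcp_pos: [0.5339, -0.1177, 0.0904]
ee_rot: [[-0.109, -0.994, -0.019], [-0.976, 0.11, -0.185], [0.186, -0.002, -0.982]]
wrist_force: [-0.7, -0.2, -1.6]
gripper_width: 0.183
gripper_force: 29.9
```

```bash
python3 - <<'E'
from rod import *
tf(); slv(); slv("top"); tubcheck(); togo(*seat(.12,.003))
E
```

```text
tool force [-0.05  0.68  1.62] moment tool [ 0.05 -0.71 -0.  ] tcp along -U mm 315.96
scene 503 axis y,z@.09 [-0.0001 -0.0089] slopes [0.015 0.055] x ends mm [ 50.5 137.2] pitch deg -7.6 low end [ 0.5185 -0.2504  0.1222]
top 528 axis y,z@.09 [ 0.     -0.0078] slopes [-0.012  0.058] x ends mm [ 52.8 130.6] pitch deg -7.4 low end [ 0.5207 -0.2442  0.1208]
tcp in tub mm [-0.7 87.9 91.6]
scene 524 tub x,z at y=0 mm [ -0.7 117.2] slopes [ 0.019 -0.114] y ends mm [-50.   71.3]
top 537 tub x,z at y=0 mm [ -0.9 116.3] slopes [-0.004 -0.117] y ends mm [-36.8  41.7]
tcp [ 0.535  -0.1174  0.0921] shift cm [-0.34  0.01  1.87] turn [-0.005 -0.002 -0.002] after turn shift [-0.34  0.    1.87] F [-0.1  0.2 -2.6] j [ 10.  22. -27.  15. -45. -27.] t 23.08 w 0.182
```

{"fn": "drive_tool", "kwargs": {"rows": [{"tx": -0.05,"ty": 0,"tz": 0.3,"ax": 0,"ay": 0,"az": 0,"claw": 0.5},{"tx": -0.07,"ty": 0,"tz": 0.4,"ax": 0,"ay": 0,"az": 0,"claw": 0.5},{"tx": -0.07,"ty": 0,"tz": 0.4,"ax": 0,"ay": 0,"az": 0,"claw": 0.5},{"tx": -0.07,"ty": 0,"tz": 0.4,"ax": 0,"ay": 0,"az": 0,"claw": 0.5},{"tx": -0.04,"ty": 0,"tz": 0.2,"ax": 0,"ay": 0,"az": 0,"claw": 0.5},{"tx": -0.02,"ty": 0,"tz": 0.1,"ax": 0,"ay": 0,"az": 0,"claw": 0.5},{"tx": 0,"ty": 0,"tz": 0,"ax": 0,"ay": 0,"az": 0,"claw": 0.5},{"tx": 0,"ty": 0,"tz": 0,"ax": 0,"ay": 0,"az": 0,"claw": 0.5}]}}

```text
time_s: 23.75
tcp_pos: [0.5346, -0.1177, 0.0732]
ee_rot: [[-0.109, -0.994, -0.017], [-0.977, 0.11, -0.185], [0.186, -0.004, -0.983]]
wrist_force: [1.1, 0.0, -1.5]
gripper_width: 0.179
gripper_force: 29.9
```

```bash
python3 - <<'E'
from rod import *
tf(); slv("top"); tubcheck(); togo(*seat(0,.001))
E
```

```text
tool force [-0.43 -1.08  1.48] moment tool [-0.01 -0.71  0.03] tcp along -U mm 324.62
top 518 axis y,z@.09 [-0.0001 -0.0076] slopes [-0.004  0.076] x ends mm [ 52.5 131. ] pitch deg -6.4 low end [ 0.5207 -0.2448  0.1019]
tcp in tub mm [-0.7 87.7 73.3]
scene 519 tub x,z at y=0 mm [-0.7 99. ] slopes [ 0.021 -0.123] y ends mm [-48.4  70.5]
top 521 tub x,z at y=0 mm [-1.1 97.6] slopes [-0.004 -0.111] y ends mm [-37.4  41. ]
tcp [ 0.5347 -0.1177  0.0734] shift cm [-0.19 -0.02 -0.22] turn [-0.004 -0.122 -0.002] after turn shift [-0.22 -0.02 -0.19] F [-0.5 -0.2 -1.5] j [ 10.  24. -28.  15. -42. -28.] t 23.9 w 0.183
```

{"fn": "drive_tool", "kwargs": {"rows": [{"tx": -0.03,"ty": 0,"tz": -0.03,"ax": 0,"ay": -0.015,"az": 0,"claw": 0.5},{"tx": -0.03,"ty": 0,"tz": -0.03,"ax": 0,"ay": -0.02,"az": 0,"claw": 0.5},{"tx": -0.03,"ty": 0,"tz": -0.03,"ax": 0,"ay": -0.02,"az": 0,"claw": 0.5},{"tx": -0.03,"ty": 0,"tz": -0.03,"ax": 0,"ay": -0.02,"az": 0,"claw": 0.5},{"tx": -0.03,"ty": 0,"tz": -0.03,"ax": 0,"ay": -0.02,"az": 0,"claw": 0.5},{"tx": -0.03,"ty": 0,"tz": -0.03,"ax": 0,"ay": -0.015,"az": 0,"claw": 0.5},{"tx": -0.02,"ty": 0,"tz": 0,"ax": 0,"ay": -0.01,"az": 0,"claw": 0.5},{"tx": 0,"ty": 0,"tz": 0,"ax": 0,"ay": 0,"az": 0,"claw": 0.5},{"tx": 0,"ty": 0,"tz": 0,"ax": 0,"ay": 0,"az": 0,"claw": 0.5}]}}

```text
time_s: 24.65
tcp_pos: [0.5349, -0.1156, 0.0749]
ee_rot: [[-0.11, -0.994, -0.003], [-0.992, 0.11, -0.067], [0.067, -0.004, -0.998]]
wrist_force: [0.0, -0.7, -2.2]
gripper_width: 0.178
gripper_force: 29.9
```

```bash
python3 - <<'E'
from rod import *
tf(); slv("top"); tubcheck(); togo(*seat(0,0))
E
```

```text
tool force [ 0.53 -0.07  2.27] moment tool [ 0.03 -0.4   0.  ] tcp along -U mm 321.96
top 473 axis y,z@.09 [-0.0002 -0.0076] slopes [0.008 0.071] x ends mm [ 53.1 130.2] pitch deg 0.2 low end [ 0.5204 -0.2444  0.0884]
tcp in tub mm [-0.9 89.9 74.8]
scene 421 tub x,z at y=0 mm [-0.8 89.6] slopes [0.029 0.001] y ends mm [-48.5  39.3]
top 476 tub x,z at y=0 mm [-1.2 88.3] slopes [0.005 0.   ] y ends mm [-38.3  39.5]
tcp [ 0.5347 -0.1154  0.0747] shift cm [-0.01 -0.05  0.05] turn [-0.004 -0.002 -0.001] after turn shift [-0.   -0.05  0.05] F [-0.1  0.2 -1.3] j [  7.  23. -24.   6. -44. -17.] t 24.8 w 0.182
```

{"fn": "drive_tool", "kwargs": {"rows": [{"tx": 0,"ty": 0,"tz": 0.08,"ax": 0,"ay": 0,"az": 0,"claw": 0.5},{"tx": 0,"ty": 0,"tz": 0.07,"ax": 0,"ay": 0,"az": 0,"claw": 0.5},{"tx": 0,"ty": 0,"tz": 0,"ax": 0,"ay": 0,"az": 0,"claw": 0.5},{"tx": 0,"ty": 0,"tz": 0,"ax": 0,"ay": 0,"az": 0,"claw": 0.5}]}}

```text
time_s: 25.13
tcp_pos: [0.5349, -0.1154, 0.0736]
ee_rot: [[-0.11, -0.994, -0.003], [-0.992, 0.11, -0.067], [0.067, -0.004, -0.998]]
wrist_force: [-0.3, 1.1, 1.6]
gripper_width: 0.183
gripper_force: 30.0
```

```bash
python3 - <<'E'
from rod import *
tf(); slv("top"); tubcheck(); tf(); print(sense()["tcp_pos"])
E
```

```text
tool force [-0.96  0.43 -1.68] moment tool [-0.18 -0.49  0.04] tcp along -U mm 322.46
top 469 axis y,z@.09 [ 0.0001 -0.0077] slopes [0.002 0.057] x ends mm [ 52.3 129.9] pitch deg -0.6 low end [ 0.5205 -0.2438  0.0877]
tcp in tub mm [-0.7 90.  73.6]
scene 419 tub x,z at y=0 mm [-0.5 88.5] slopes [0.021 0.004] y ends mm [-48.7  60.7]
top 471 tub x,z at y=0 mm [-1.  87.5] slopes [ 0.004 -0.011] y ends mm [-38.   39.3]
tool force [-1.22  0.89 -2.21] moment tool [-0.25 -0.59  0.05] tcp along -U mm 322.52
[ 0.53492924 -0.11548877  0.07352146]
```

{"fn": "drive_tool", "kwargs": {"rows": [{"tx": 0,"ty": 0,"tz": -0.04,"ax": 0,"ay": 0,"az": 0,"claw": 0.5},{"tx": 0,"ty": 0,"tz": 0,"ax": 0,"ay": 0,"az": 0,"claw": 1.7},{"tx": 0,"ty": 0,"tz": 0,"ax": 0,"ay": 0,"az": 0,"claw": 2},{"tx": 0,"ty": 0,"tz": 0,"ax": 0,"ay": 0,"az": 0,"claw": 3},{"tx": 0,"ty": 0,"tz": 0,"ax": 0,"ay": 0,"az": 0,"claw": 4},{"tx": 0,"ty": 0,"tz": 0,"ax": 0,"ay": 0,"az": 0,"claw": 5},{"tx": 0,"ty": 0,"tz": 0,"ax": 0,"ay": 0,"az": 0,"claw": 5},{"tx": 0,"ty": 0,"tz": 0,"ax": 0,"ay": 0,"az": 0,"claw": 5}]}}

```text
time_s: 25.95
tcp_pos: [0.5348, -0.1156, 0.0737]
ee_rot: [[-0.11, -0.994, -0.004], [-0.992, 0.11, -0.067], [0.067, -0.004, -0.998]]
wrist_force: [0.8, 0.4, 0.0]
gripper_width: 0.516
gripper_force: 0.0
```

{"fn": "drive_tool", "kwargs": {"rows": [{"tx": 0,"ty": 0,"tz": -0.5,"ax": 0,"ay": 0,"az": 0,"claw": 5},{"tx": 0,"ty": 0,"tz": -1.5,"ax": 0,"ay": 0,"az": 0,"claw": 5},{"tx": 0,"ty": 0,"tz": -2.5,"ax": 0,"ay": 0,"az": 0,"claw": 5},{"tx": 0,"ty": 0,"tz": -3,"ax": 0,"ay": 0,"az": 0,"claw": 5},{"tx": 0,"ty": 0,"tz": -3,"ax": 0,"ay": 0,"az": 0,"claw": 5},{"tx": -3,"ty": 0,"tz": -2,"ax": 0,"ay": 0,"az": 0,"claw": 5},{"tx": -3.5,"ty": 0,"tz": 0,"ax": 0,"ay": 0,"az": 0,"claw": 5},{"tx": -3.5,"ty": 0,"tz": 0,"ax": 0,"ay": 0,"az": 0,"claw": 5},{"tx": -3.5,"ty": 0,"tz": 0,"ax": 0,"ay": 0,"az": 0,"claw": 5},{"tx": -3,"ty": 0,"tz": 0,"ax": 0,"ay": 0,"az": 0,"claw": 5}]}}

```text
time_s: 26.78
tcp_pos: [0.5534, 0.0584, 0.188]
ee_rot: [[-0.109, -0.994, -0.002], [-0.992, 0.109, -0.066], [0.066, -0.005, -0.998]]
wrist_force: [0.3, 0.1, -1.2]
gripper_width: 0.573
gripper_force: 0.0
```

```bash
python3 - <<'E'
from rod import *
tubcheck(); p,d,c=grab("scene");q,e,g=grab("top")
C=np.array([.526,-.205,0]);y=np.array([.1075,1,0]);y/=np.linalg.norm(y);x=np.array([y[1],-y[0],0]);Bm=np.c_[x,y,[0,0,1]]
for n,pp,dd,cc in(("scene",p,d,c),("top",q,e,g)):
    vv,uu=np.mgrid[0:400,0:640];Q=(world(cc,np.c_[uu.ravel(),vv.ravel()],dd.ravel())-C)@Bm
    hsv=cv2.cvtColor(pp,cv2.COLOR_RGB2HSV).reshape(-1,3);ok=(dd.ravel()>0)&(abs(Q[:,0])<.02)&(Q[:,2]>.078)&(Q[:,2]<.115)
    for nm,m in(("tip",ok&(Q[:,1]<-.058)&(Q[:,1]>-.09)),("handle",ok&(hsv[:,2]<70)&(Q[:,1]>.06)&(Q[:,1]<.12))):
        if m.sum(): print(n,nm,m.sum(),"mean mm",(Q[m].mean(0)*1e3).round(1),"y range",(Q[m][:,1].min()*1e3).round(1),(Q[m][:,1].max()*1e3).round(1))
A=cv2.resize(p[110:210,210:310],(400,400),interpolation=cv2.INTER_CUBIC);B=cv2.resize(q[185:285,350:450],(400,400),interpolation=cv2.INTER_CUBIC)
cv2.imwrite("pics/final.png",np.hstack([A,B])[:,:,::-1])
E
```

```text
tcp in tub mm [ -0.9 264.8 188. ]
scene 503 tub x,z at y=0 mm [-0.8 88.2] slopes [ 0.019 -0.009] y ends mm [-48.9  42.2]
top 508 tub x,z at y=0 mm [-1.2 87.1] slopes [ 0.009 -0.011] y ends mm [-38.   39.8]
scene handle 170 mean mm [ 3.6 88.1 95.6] y range 63.8 109.3
top tip 10 mean mm [  0.1 -60.8  92.2] y range -63.9 -58.2
top handle 123 mean mm [-1.8 84.7 98.8] y range 60.5 107.3
```

View pics/final.png

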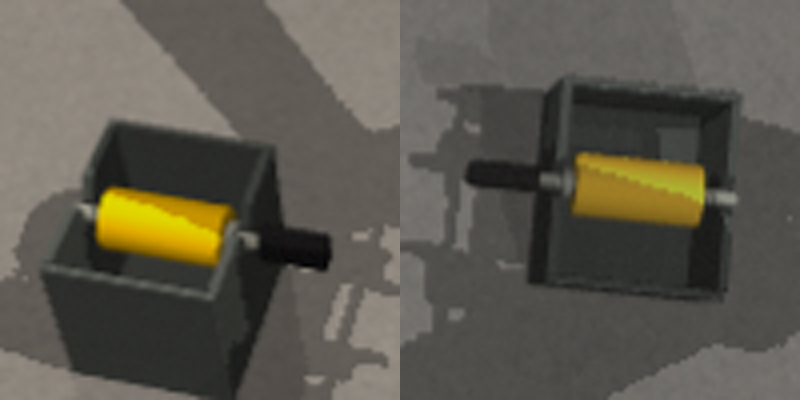

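The picture shows the bar down in both slots with the sleeve hard by the shoulder: tip at (735,198), handle at (500,173) on the +y side. The gripper is clear, so I'm handing in.

```bash
python3 -c "
from station import *
print(finish_job())"
```

```text
the job is handed in; nothing more can be done
None
```

I put the knock box back together and handed it in; the hand-in gave no verdict. In the last pictures the bar lies in both slots with the sleeve against its shoulder, the handle on the +y side and the gripper clear.

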